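# Reload the slide-box magazine and bolt it

### The job

Get the spring-loaded slide-box magazine ready for use: draw its barrel bolt fully open and leave the handle dropped in the open notch, then take the black transit spacer out and set it down in the steel tray. Load every slide box on the bench into the magazine, flat and pressed down so that the whole pile lies below the bolt, and then shoot the bolt fully home over the pile and drop its handle into the closed notch. Do not knock over the amber bottle or the glass beaker.

Things in the scene. Friction and masses are not known exactly. Their poses are not given: they have to be found in the camera images.
- magazine: fixed upright aluminium magazine, right of centre. Origin on the bench under the middle of its mouth, z up. Open-topped shaft, inside 66 mm (x) by 118 mm (y), for boxes lying flat, length along y. Only its corners (|y| 39 to 60 mm) have 3 mm posts on the x sides, flared, tops 165 mm high; between them both x sides are open, so fingers closing along x can go down beside a box
- mouth (a point): middle of the magazine's mouth, 152 mm above the bench: the level of the bolt's underside; a pile whose top is higher blocks the bolt. Axes as the magazine. The -y end plate has flared lips up to 160 mm, the +y one ends at 133 mm; beyond it a bracket (|x| under 28 mm, y 67 to 239 mm, top at 147 mm, two barrels to 171 mm) carries the bolt
- platform (a joint): sinking of the magazine's spring-loaded platform, m: 0 at the top (upper face 140 mm above the bench) to 0.11. Spring 55 N/m, 2 N net preload, guides rub with 1.6 N: an added box hardly sinks by itself, takes 1 to 6 N to press down, then stays where it was pressed to, or springs back until the pile's top is some 140 mm above the bench at most
- platform_top (a point): centre of the platform's upper face (58 by 108 mm), on which the pile lies
- bolt (a joint): travel of the barrel bolt, m: 0 fully home (tip 12 mm past the middle of the mouth, over the pile), 0.075 fully drawn (tip 63 mm from the middle, clear of the mouth). A 14 mm round bar along the magazine's y at x = 0, axis 159 mm above the bench, drawn towards +y; 1.5 N of friction
- handle (a joint): angle of the bolt's handle about the bolt's axis, rad: 0 level towards the magazine's -x in a notch, 1.45 nearly upright. The guard (x -25 to -17 mm, 169 mm high) has a notch at each end of the travel and stops the handle from sliding while it is below about 0.75; 0.9 to 1.1 is clear. Let go, it falls by its weight: into a notch at either end of the travel, else onto the guard
- bolt_knob (a point): centre of the black ball knob, 28 mm across, on the bolt's handle, 62 mm from the bolt's axis. In magazine coordinates: x = -62 mm x cos(handle), y = 125 mm + bolt travel, z = 159 mm + 62 mm x sin(handle). Can be pinched from above, fingers closing along the magazine's y; it then turns freely between the fingertips
- spacer_c (a point): centre of the transit spacer: plain black plastic block with two grey stripes, 60 mm (its x) by 80 mm (its y) by 36 mm high, 0.3 kg. At the start it lies on the platform in the magazine under the bolt, its y along the magazine's y, its top about 142 mm above the bench
- tray_in (a point): centre of the inner floor (3 mm above the bench) of the fixed low steel tray, outside 124 mm (x) by 104 mm (y), 20 mm high, walls 3 mm, in front of the magazine
- slidebox0_c (a point): closed slide-storage box of cream plastic with a grey seam round it, 60 mm (its x) by 110 mm (its y) by 24 mm high, 0.18 kg, lying flat on the bench, to the left; this point is its centre, 12 mm above its underside. Two to four such boxes are present
- slidebox1_c (a point): closed slide-storage box of cream plastic with a grey seam round it, 60 mm (its x) by 110 mm (its y) by 24 mm high, 0.18 kg, lying flat on the bench, to the left; this point is its centre, 12 mm above its underside. Two to four such boxes are present
- slidebox2_c (a point): closed slide-storage box of cream plastic with a grey seam round it, 60 mm (its x) by 110 mm (its y) by 24 mm high, 0.18 kg, lying flat on the bench, to the left; this point is its centre, 12 mm above its underside. Two to four such boxes are present
- slidebox3_c (a point): closed slide-storage box of cream plastic with a grey seam round it, 60 mm (its x) by 110 mm (its y) by 24 mm high, 0.18 kg, lying flat on the bench, to the left; this point is its centre, 12 mm above its underside. Two to four such boxes are present
- dish: bystander: low glass dish, 68 mm across, 14 mm high, among the boxes; origin under its middle
- reagent: bystander: amber bottle, 72 mm across, 150 mm high, at the back; origin under its middle
- beaker: bystander: glass beaker, 72 mm across, 95 mm high, at the back; origin under its middle
Not all that is in view belongs to the job. What is shaped like the part that bears slidebox2_c but green or yellow is not meant. Leave any blue or pink look-alike of the part that bears slidebox1_c alone.

How it is judged (in metres and radians):
On the way, in this order (a step that is already met when the one before it is completed fails the run):
1. the bolt is fully drawn and its handle lies in the open notch (value of joint bolt above 0.068 m and value of joint handle below 0.2 rad), for 0.2 s.
2. the spacer lies in the tray (x of spacer_c in the frame of tray_in between -0.04 and 0.04 m and y of spacer_c in the frame of tray_in between -0.035 and 0.035 m and height (world z) of spacer_c below 0.04 m and linear speed of spacer below 0.02 m/s and contact force between spacer and the fingers below 0.1 N), for 0.2 s.
3. every slide box lies flat in the magazine, the whole pile below the bolt, the bolt still drawn (x of slidebox0_c in the frame of magazine between -0.009 and 0.009 m and y of slidebox0_c in the frame of magazine between -0.012 and 0.012 m and height (world z) of slidebox0_c between 0.03 and 0.142 m and angle between the z axis of each of slidebox0_c, slidebox1_c, slidebox2_c, slidebox3_c and the z axis of magazine, either way round below 0.15 rad and x of slidebox1_c in the frame of magazine between -0.009 and 0.009 m and y of slidebox1_c in the frame of magazine between -0.012 and 0.012 m and height (world z) of slidebox1_c between 0.03 and 0.142 m and x of slidebox2_c in the frame of magazine between -0.009 and 0.009 m and y of slidebox2_c in the frame of magazine between -0.012 and 0.012 m and height (world z) of slidebox2_c between 0.03 and 0.142 m and x of slidebox3_c in the frame of magazine between -0.009 and 0.009 m and y of slidebox3_c in the frame of magazine between -0.012 and 0.012 m and height (world z) of slidebox3_c between 0.03 and 0.142 m and value of joint bolt above 0.06 m), for 0.2 s.
At the end, for the whole second after the job is handed in: Bolt within 7 mm of home, handle in its notch (under 0.2 rad); every slide box flat in the magazine (centred within 9 mm in x, 12 mm in y, tilt under 0.15 rad, centre under 142 mm high); spacer in the tray (within 40 mm in x, 35 mm in y of its middle, centre under 40 mm high); all at rest (value of joint bolt below 0.007 m and value of joint handle below 0.2 rad and x of slidebox0_c in the frame of magazine between -0.009 and 0.009 m and y of slidebox0_c in the frame of magazine between -0.012 and 0.012 m and height (world z) of slidebox0_c between 0.03 and 0.142 m and angle between the z axis of each of slidebox0_c, slidebox1_c, slidebox2_c, slidebox3_c and the z axis of magazine, either way round below 0.15 rad and x of slidebox1_c in the frame of magazine between -0.009 and 0.009 m and y of slidebox1_c in the frame of magazine between -0.012 and 0.012 m and height (world z) of slidebox1_c between 0.03 and 0.142 m and x of slidebox2_c in the frame of magazine between -0.009 and 0.009 m and y of slidebox2_c in the frame of magazine between -0.012 and 0.012 m and height (world z) of slidebox2_c between 0.03 and 0.142 m and x of slidebox3_c in the frame of magazine between -0.009 and 0.009 m and y of slidebox3_c in the frame of magazine between -0.012 and 0.012 m and height (world z) of slidebox3_c between 0.03 and 0.142 m and x of spacer_c in the frame of tray_in between -0.04 and 0.04 m and y of spacer_c in the frame of tray_in between -0.035 and 0.035 m and height (world z) of spacer_c below 0.04 m and linear speed of each of slidebox0, slidebox1, slidebox2, slidebox3, spacer below 0.02 m/s); the robot touches nothing.
It fails at once if the amber bottle or the beaker is knocked over (angle between any of reagent, beaker's own z axis and vertical above 0.6 rad).
Of slidebox0, slidebox1, slidebox2, slidebox3 only 2 to 4 are there at a start; the rules pass over those that are not, and their reading is None.
At some moment in a run one of slidebox0, slidebox1, slidebox2, slidebox3 may be knocked a few centimetres aside while the robot is not near it.
Once in a run the grip may slacken for a moment while it holds something.
It also fails if it takes over 210 s, if anything falls off the work surface, if the arm or the gripper's body presses on something with over 40 N, if the wrist force passes 120 N, or if a joint passes its speed limit or range.

### The arm

A 6-joint arm with a two-finger parallel gripper is mounted at the origin on the work surface. World frame = base frame: x ahead of the robot, y to its left, z up, the work surface at z = 0. Lengths are in mm, angles in rad, forces in N, time in s.
With the tool pointing down it reaches from about 350 to 875 mm from the base axis. Payload 4.2 kg.
Tool frame: the origin (TCP) lies at the very end of the fingers, on their centre line; the grasp point (between the pads) lies 19 mm behind it; z points along the fingers, y is the direction in which the jaws open and shut (so a half turn about z gives the same grasp; the last joint's range is limited). The gripper opens to 85 mm and grips with 20 to 120 N. Pads are 22 mm wide; open, the fingers measure 114 mm over their backs; the gripper's body (76 mm by 85 mm) begins 54 mm behind the grasp point. The pads swing forward as they close: fully open they stand 13 mm farther back than shut.
Start: joints at [-1.09, 0.385, 0.008, 0, -1.194, -0.259], TCP at [137.509, -609.664, 231.312] pointing down, gripper open.
Joint ranges: [-3.14, 3.14], [-1.21, 2.06], [-1.07, 1.41], [-3.16, 2.05], [-2.99, -0.16], [-3.1, 3.1]. Speed limits (rad/s): [2.79, 2.79, 3.14, 3.14, 3.14, 3.14].

### API

Orientations are given as a unit quaternion [x, y, z, w].
In Python, from bench import arm, optics, job gives the robot as it stands.
- The arm moves only by the tool send_rows, never from a script. Its argument "steps" is a list that holds one entry, the list of rows, each a list of 5 numbers: the shift along the tool's x, y, z in cm, then the turn about the tool's z in rad, then the opening, from 0 (shut) to 1 (fully open). A call has 1 to 10 rows; each row shifts and turns the pose as measured when the row begins, along the tool's axes as they then stand; what a row does not reach is not made up. A row lasts 1/12 s, in which the tool goes at most 41.7 mm and 7.16 degrees, less where a joint would pass 70% of its speed; a pose out of reach is approached as far as the arm can. A call with a gripper value outside its range is refused whole. The fingers move at their own pace and stop on an object; the grip force is fixed at half the most. Time passes only in rows, so rows that do not move let the fingers close. It gives the time, the measured TCP pose, the force and the opening at its end, in the units of the state.
- arm.read_state(): the state, without advancing time (a new reading comes with each control period).
- optics.get_image(name): name is "side" or "top"; returns (picture, depth): 400x640x3 uint8, blue, green, red; 400x640 float32, mm along the optical axis (not along the pixel's ray), 0 where there is no reading.
- optics.get_calibration(name): a dict with "K" (3x3 intrinsics, pixels), "rvec" (rotation vector, rad) and "tvec" (3), from world to camera coordinates, as OpenCV has them. Camera axes: x right, y down, z forward; pixel columns grow to the right and rows downward; lengths in mm; the calibration is good to about 2 mm. A picture is of the moment at which its call begins. get_calibration takes no time and is no camera call.
- job.job_done(): hands the job in, once; it reports no verdict.
The state is a dict: "clock": time; "joints": joint angles; "joint_vel": joint speeds; "joint_efforts": joint torques, N m; "position": TCP position; "ee_rot": TCP orientation; "contact_force": force on the tool from outside, world axes, zero at the start; "wrist_torque": the same for the moment, N m; "gripper_width": finger opening in mm.
Only numpy, scipy, OpenCV 4.12 (cv2) and the standard library are available. Lean on these libraries where they do the work, as an engineer would, in place of code of your own. Each camera call takes 0.05 s, during which the arm holds its last target. There are 200 camera calls.

## Working session

There is one attempt and no reset: what is moved stays moved. The work goes in short steps, Python scripts to look and compute and a tool call to move; the robot and the scene stay as the last step left them, time stands still between calls to the robot, and variables do not carry over. Pictures are saved under pics/ and viewed, about 12 in all and at most 16, crops included, and the job is handed in when it is done.

Besides the shell and the picture viewer there is one more tool, called after "Emit:" by a JSON object that holds its "api" and its "payload". send_rows: Moves the arm, as the interface text tells. Its arguments: {"type":"object","properties":{"steps":{"type":"array","items":{"type":"array","items":{"type":"array","items":{"type":"number"}}}}},"required":["steps"]}

```bash
mkdir -p pics; ls
cat > h.py <<'E'
import numpy as np, cv2
from bench import arm, optics, job
from scipy.spatial.transform import Rotation as R
def cal(n):
    c=optics.get_calibration(n); return np.array(c["K"]),cv2.Rodrigues(np.array(c["rvec"],float))[0],np.array(c["tvec"],float).ravel()
def cloud(n,d):
    K,Rm,t=cal(n); v,u=np.mgrid[:400,:640]
    p=np.stack([(u-K[0,2])/K[0,0]*d,(v-K[1,2])/K[1,1]*d,d],-1)
    return (p-t)@Rm
def grab(n,f=None):
    im,d=optics.get_image(n)
    if f: cv2.imwrite('pics/'+f,im)
    return im,cloud(n,d),d
def onplane(n,u,v,z):
    K,Rm,t=cal(n); r=Rm.T@np.linalg.inv(K)@[u,v,1]; o=-Rm.T@t
    return o+r*(z-o[2])/r[2]
def st():
    s=arm.read_state(); print(round(s['clock'],2),np.round(s['position'],1),'F',np.round(s['contact_force'],1),'w',round(s['gripper_width'],1)); 
    print(np.round(R.from_quat(s['ee_rot']).as_matrix(),3).tolist(), np.round(s['joints'],2)); return s
E
python3 - <<'E'
from h import *
st()
for n in("top","side"):
    im,p,d=grab(n,n+'0.png'); np.savez('/tmp/'+n,im=im,p=p,d=d); print(n,-cal(n)[1].T@cal(n)[2])
E
```

```text
pics
0.0 [ 137.4 -609.1  230.2] F [0.7 0.  0.3] w 85.6
[[-0.976, -0.22, -0.001], [-0.22, 0.976, 0.002], [0.0, 0.002, -1.0]] [-1.09  0.39  0.01 -0.   -1.19 -0.26]
top [ 410.80984316   77.0517103  1426.05487471]
side [105.90210946 775.03935942 641.49945025]
```

View pics/top0.png

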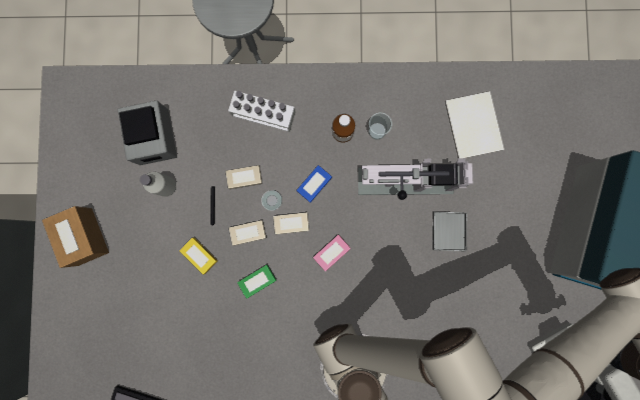

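View pics/side0.png

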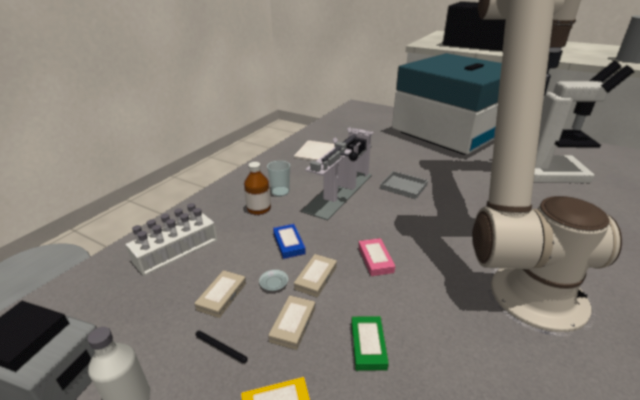

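The top view shows three cream boxes at about (243,177), (247,233) and (291,223). The magazine is at (445,174), its bolt bracket runs to the left with the knob at (402,195), and the tray is at (449,231). Next I'll measure these.

```bash
cat > boxes.py <<'E'
from h import *
def boxes(im,p):
    """cream boxes: top faces at z~24 (or anywhere z<40)"""
    b,g,r=[im[...,i].astype(int) for i in range(3)]
    z=p[...,2]
    m=((z>15)&(z<33)&(r>120)&(r-b>-10)&(p[...,1]>-100)&(p[...,0]>250)&(p[...,0]<800)).astype(np.uint8)
    m=((z>15)&(z<33)&(p[...,0]>250)&(p[...,0]<800)).astype(np.uint8)
    n,l,s,c=cv2.connectedComponentsWithStats(m)
    for i in range(1,n):
        if s[i,4]<150: continue
        q=p[l==i]; (cx,cy),(w,h),a=cv2.minAreaRect(q[:,:2].astype(np.float32))
        ln=a if w>h else a+90   # direction of long side, deg from world x
        print('px',np.round(c[i]),'c',round(cx,1),round(cy,1),'size',round(w),round(h),'long',round((ln+90)%180-90,1),'z',round(np.median(q[:,2]),1),'bgr',np.median(im[l==i],0), 'mean',np.round(q.mean(0)[:2],1))
E
python3 - <<'E'
from boxes import *
f=np.load('/tmp/top.npz'); im,p=f['im'],f['p']
boxes(im,p)
z=p[...,2]
for y in range(150,205,3): print(y,np.round(z[y,354:478:4]).astype(int).tolist())
for q in[(402,195),(445,174),(449,231),(360,175),(472,175)]: print(q,np.round(p[q[1],q[0]],1))
c=cv2.resize(im[150:260,345:485],None,fx=5.6,fy=5.4,interpolation=cv2.INTER_CUBIC); cv2.imwrite('pics/mag.png',c)
E
```

```text
px [243. 177.] c 611.2 358.3 size 60 111 long -80.9 z 23.8 bgr [168. 190. 201.] mean [610.8 357.7]
px [314. 183.] c 587.6 128.5 size 61 110 long -40.7 z 23.4 bgr [178.  93.  63.] mean [587.6 128.4]
px [290. 223.] c 459.7 203.6 size 60 111 long -84.1 z 23.8 bgr [180. 202. 212.] mean [460.  203.3]
px [247. 232.] c 430.0 344.7 size 61 111 long -77.1 z 24.0 bgr [176. 198. 208.] mean [430.  343.8]
px [331. 252.] c 364.4 73.2 size 61 110 long -48.4 z 23.6 bgr [168.  143.5 209. ] mean [364.6  73.3]
px [197. 255.] c 357.3 502.4 size 110 61 long 45.1 z 23.6 bgr [ 72. 194. 210.] mean [357.  502.1]
px [257. 279.] c 275.5 313.6 size 60 110 long -60.0 z 23.8 bgr [ 94. 156.  91.] mean [281.  309.5]
150 [-2, 0, -8, -2, -2, -3, 1, -1, 3, -4, -2, -1, -5, 1, -2, 2, 2, 3, -2, 1, 4, 3, -1, -4, 5, 4, 12, 15, 13, 12, 9]
153 [-6, 3, -6, -7, -4, 0, -4, 2, 5, -1, -2, -2, -3, 0, 2, 3, -1, -6, 2, 3, -5, 1, 0, 1, 3, -4, 9, 13, 14, 11, 13]
156 [3, -4, 0, -5, 2, -3, 1, 1, 2, 2, 3, 2, 6, -4, -2, -1, 1, -4, -4, 0, -3, -1, -4, 2, 0, 3, 9, 13, 11, 11, 1]
159 [-4, 2, 1, -4, -3, -3, -2, 1, -5, 1426, 3, -5, -1, 0, -3, 1
[... 1559 characters left out ...]
 4, 8, 3, 7, 11, 8, 4, 7, 8, 8, 6, 11, -1, 8, 3, -3, 2, 1]
195 [0, 1426, -2, -1, 4, -4, 5, -4, 1, -4, 2, 164, 172, 161, -6, -4, -2, -1, -7, -4, 0, -3, -3, -1, -3, 0, -1, -1, 2, 1, 0]
198 [0, -7, -1, 2, 5, -8, -2, 4, -2, -2, -1, -1, 164, -1, 2, 1, -2, -4, -3, -1, 3, -2, -3, -1, -2, 0, -2, 2, -1, -1, -1]
201 [2, -2, -4, -1, 5, 2, 7, -2, 2, -5, 0, -1, -5, 3, -1, -1, 3, 4, -4, -2, 1, 0, 3, -2, 0, 7, 2, -8, -4, -2, 0]
204 [-6, 2, -7, -1, -2, 0, 0, 0, -3, -6, -1, -5, -2, -1, -3, 5, 6, -3, 2, 3, -2, -3, 2, -2, -2, 2, 5, -3, -5, -1, 7]
(402, 195) [ 533.  -131.2  172.1]
(445, 174) [ 594.2 -258.   163.9]
(449, 231) [ 431.4 -309.4    1.2]
(360, 175) [615.5 -22.8   7.8]
(472, 175) [ 613.6 -388.3    3.5]
```

View pics/mag.png

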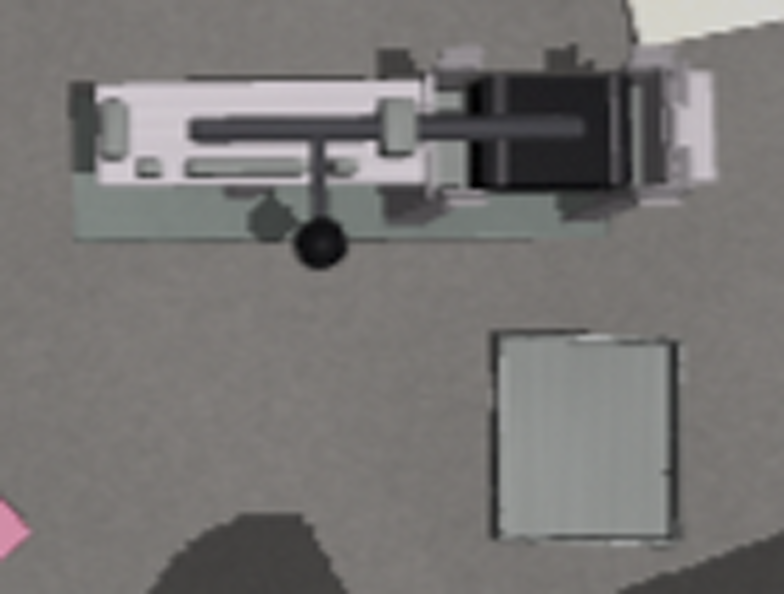

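Run:
```python
from h import *
print(cal('top')[0])
f=np.load('/tmp/top.npz'); im,p,d=f['im'],f['p'],f['d']
z=p[...,2]; v,u=np.mgrid[:400,:640]
def rect(name,m,zz):
    m=cv2.morphologyEx(m.astype(np.uint8),cv2.MORPH_OPEN,np.ones((3,3)))
    n,l,s,c=cv2.connectedComponentsWithStats(m); i=1+s[1:,4].argmax(); vv,uu=np.nonzero(l==i)
    q=np.array([onplane('top',a,b,zz)[:2] for a,b in zip(uu,vv)],np.float32)
    r=cv2.minAreaRect(q); print(name,np.round(r[0],1),np.round(r[1],1),round(r[2],2),len(q),np.round(q.mean(0),1))
rect('bracket',(z>138)&(z<178)&(u<428)&(u>350)&(v<186)&(v>160),147)
bl=im.max(-1)<60
rect('spacer',(z>125)&(z<150)&(u>424)&(u<462)&(v>160)&(v<188)&(im.max(-1)<75),142)
rect('knob',(z>140)&(u>396)&(u<410)&(v>189)&(v<203),159)
g=(u>425)&(u<475)&(v>205)&(v<255)
print(im[231,449],im[208,449],z[205:256:2,449].round().astype(int),z[231,428:472:2].round().astype(int))
for q in[(432.8,211.2),(466.5,211.5),(433.5,250),(465.6,250)]: print(q,onplane('top',*q,20)[:2].round(1),onplane('top',*q,3)[:2].round(1))
# bolt axis line at z159..: columns
for c in range(382,450,8):
    col=im[165:182,c].max(-1); k=[int(x) for x in col]; print(c,k)
```

```text
[[436.86957355   0.         322.81247365]
 [  0.         436.86957355 205.64564613]
 [  0.           0.           1.        ]]
bracket [ 594.8 -114.3] [191.1  59.3] 89.58 1143 [ 597.6 -107.1]
spacer [ 597.5 -252.5] [70.8 59.5] 89.57 362 [ 599.4 -258.3]
knob [ 535.7 -131.9] [24.5 24.9] 44.49 76 [ 535.7 -131.9]
[143 145 143] [114 117 120] [-6 -5  1  1  3  1 -1  0  5 -4  1  2 -1  1  5  5  1  7 11 -3  4  5  3  2
 -2 -4] [ 3 -2 -2 16  7  3  1  4 -1  5  4  2  6  2 -2 -3 -2  3  7 17  8 -2]
(432.8, 211.2) [ 494.9 -254.1] [ 495.9 -258.2]
(466.5, 211.5) [ 493.3 -361.8] [ 494.3 -367.1]
(433.5, 250) [ 370.9 -253.5] [ 370.4 -257.5]
(465.6, 250) [ 370.5 -355.4] [ 370.  -360.6]
382 [163, 202, 205, 202, 202, 205, 169, 86, 83, 76, 60, 105, 191, 201, 139, 141, 144]
390 [187, 204, 204, 202, 202, 205, 133, 74, 83, 75, 61, 146, 195, 202, 140, 143, 127]
398 [194, 204, 203, 200, 203, 204, 137, 75, 85, 75, 61, 145, 195, 201, 158, 144, 127]
406 [193, 203, 201, 200, 202, 204, 138, 76, 83, 75, 61, 146, 196, 200, 145, 144, 126]
414 [193, 204, 201, 127, 131, 134, 135, 135, 134, 136, 138, 136, 129, 71, 149, 198, 205]
422 [134, 129, 162, 166, 158, 135, 73, 63, 81, 74, 59, 149, 158, 158, 158, 157, 158]
430 [20, 11, 10, 8, 6, 9, 35, 64, 79, 73, 58, 20, 7, 8, 7, 9, 6]
438 [35, 35, 34, 34, 36, 35, 51, 66, 75, 73, 52, 37, 36, 36, 37, 36, 37]
446 [34, 32, 34, 35, 35, 35, 49, 65, 73, 71, 52, 37, 36, 35, 35, 35, 37]
```

Emit:
{"api": "send_rows", "payload": {"steps": [[[0,0,0,0.11,1],[0,0,0,0.113,1],[-2.2,2.6,0,0,1],[-2.2,2.6,0,0,1],[-2.2,2.6,0,0,1],[-2.2,2.6,0,0,1],[-2.2,2.6,0,0,1],[-2.2,2.6,0,0,1],[-2.2,2.6,0,0,1],[-2.2,2.6,0,0,1]]]}}

```text
clock: 0.93
position: [317.5, -397.5, 223.6]
ee_rot: [0.013, 1.0, 0.006, -0.004]
contact_force: [0.9, -0.9, -0.1]
gripper_width: 85.4
```

Emit:
{"api": "send_rows", "payload": {"steps": [[[-2.7,3.3,0,-0.018,0.7],[-2.7,3.3,0,0,0.7],[-2.7,3.3,0,0,0.7],[-2.7,3.3,0,0,0.7],[-2.7,3.3,0,0,0.7],[-2.7,3.3,0,0,0.7],[-2.7,3.3,0,0,0.7],[-2.4,2.9,0,0,0.7],[0,0,0,0,0.7]]]}}

```text
clock: 1.68
position: [530.1, -135.6, 222.8]
ee_rot: [0.002, 1.0, 0.007, -0.005]
contact_force: [1.1, -0.0, -0.4]
gripper_width: 59.9
```

Emit:
{"api": "send_rows", "payload": {"steps": [[[-0.56,0.36,1.5,0,0.7],[0,0,2.0,0,0.7],[0,0,2.0,0,0.7],[0,0,2.0,0,0.7],[0,0,0.8,0,0.7],[0,0,0,0,0.7]]]}}

```text
clock: 2.18
position: [536.4, -127.1, 135.6]
ee_rot: [-0.002, 1.0, 0.007, -0.006]
contact_force: [-0.6, -0.3, 0.1]
gripper_width: 60.0
```

Run:
```python
from h import *
st(); im,p,d=grab('top')
cv2.imwrite('pics/k.png',cv2.resize(im[150:220,350:450],None,fx=6,fy=6))
s=grab('side')[0]; cv2.imwrite('pics/ks.png',cv2.resize(s[100:230,280:410],None,fx=4.5,fy=4.5,interpolation=cv2.INTER_CUBIC))
```

```text
2.18 [ 536.4 -127.1  135.6] F [-0.6 -0.3  0.1] w 60.0
[[-1.0, -0.003, -0.011], [-0.003, 1.0, 0.015], [0.011, 0.015, -1.0]] [ 0.05  0.36 -0.29 -0.02 -0.93 -1.61]
```

View pics/ks.png

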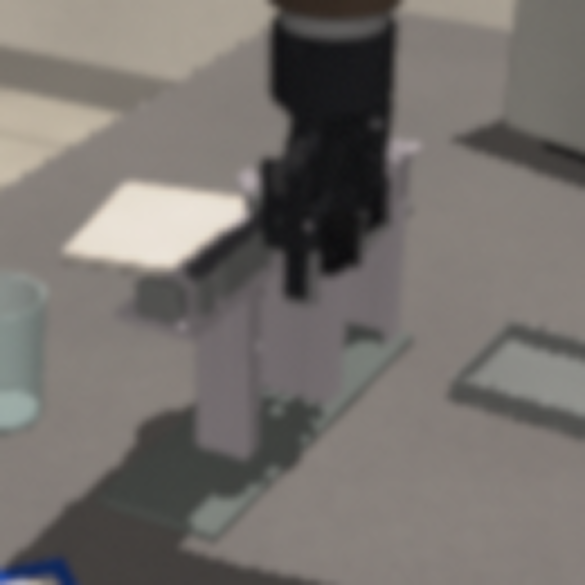

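The fingers straddle the knob area (crop about (330,250)). I'll shift y by -5 mm and close.

Emit:
{"api": "send_rows", "payload": {"steps": [[[0,-0.45,0,0,0.7],[0,0,0,0,0.3],[0,0,0,0,0],[0,0,0,0,0],[0,0,0,0,0],[0,0,0,0,0]]]}}

```text
clock: 2.78
position: [539.9, -133.2, 142.6]
ee_rot: [-0.001, 1.0, 0.007, 0.001]
contact_force: [-0.2, 1.2, -1.5]
gripper_width: 25.2
```

Emit:
{"api": "send_rows", "payload": {"steps": [[[-0.12,0,-1.23,0,0],[-0.37,0,-1.18,0,0],[-0.59,0,-1.09,0,0],[-0.8,0,-0.95,0,0],[-0.97,0,-0.77,0,0],[0,0,0,0,0]]]}}

```text
clock: 3.28
position: [566.8, -132.8, 189.8]
ee_rot: [-0.001, 1.0, 0.009, -0.003]
contact_force: [5.7, -2.3, -6.7]
gripper_width: 23.1
```

Run:
```python
from h import *
st(); s=grab('side')[0]; cv2.imwrite('pics/ks2.png',cv2.resize(s[90:220,280:410],None,fx=4.5,fy=4.5,interpolation=cv2.INTER_CUBIC))
```

```text
3.28 [ 566.8 -132.8  189.8] F [ 5.7 -2.3 -6.7] w 23.1
[[-1.0, -0.002, -0.007], [-0.003, 1.0, 0.017], [0.007, 0.017, -1.0]] [ 0.04  0.35 -0.15 -0.02 -1.08 -1.6 ]
```

View pics/ks2.png

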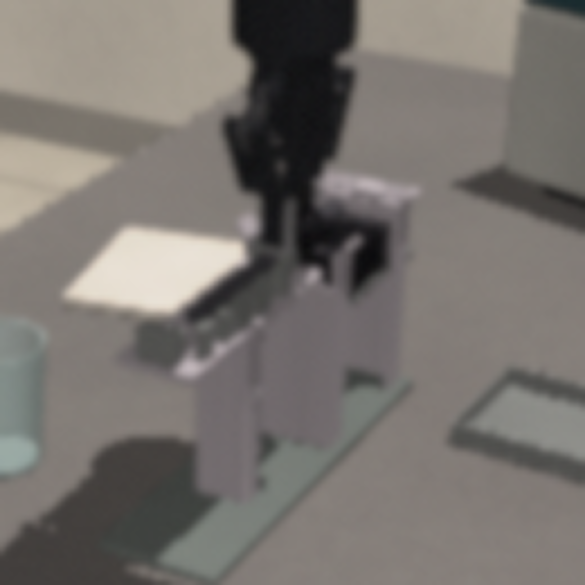

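Emit:
{"api": "send_rows", "payload": {"steps": [[[0,1.2,0,0,0],[0,1.2,0,0,0],[0,1.2,0,0,0],[0,1.2,0,0,0],[0,1.2,0,0,0],[0,1.2,0,0,0],[0,0.5,0,0,0]]]}}

```text
clock: 3.92
position: [573.0, -53.1, 191.2]
ee_rot: [-0.001, 1.0, 0.007, 0.005]
contact_force: [0.1, -0.2, 0.2]
gripper_width: 0.2
```

Emit:
{"api": "send_rows", "payload": {"steps": [[[1.5,0,-1.5,0,0.7],[3,1,-1.5,0,0.7],[4,2,-1,0,0.7],[4,2,0,0,0.7]]]}}

```text
clock: 4.25
position: [454.0, -3.8, 228.8]
ee_rot: [-0.001, 1.0, 0.006, 0.003]
contact_force: [0.5, 0.9, 0.4]
gripper_width: 48.2
```

Run:
```python
from h import *
st(); s,p,d=grab('top'); np.savez('/tmp/t2',im=s,p=p); cv2.imwrite('pics/kt3.png',cv2.resize(s[140:240,345:485],None,fx=5.5,fy=5.5,interpolation=cv2.INTER_CUBIC))
```

```text
4.25 [454.   -3.8 228.8] F [0.5 0.9 0.4] w 48.2
[[-1.0, -0.002, 0.006], [-0.002, 1.0, 0.012], [-0.006, 0.012, -1.0]] [ 0.34  0.09 -0.39 -0.01 -1.08 -1.91]
```

View pics/kt3.png

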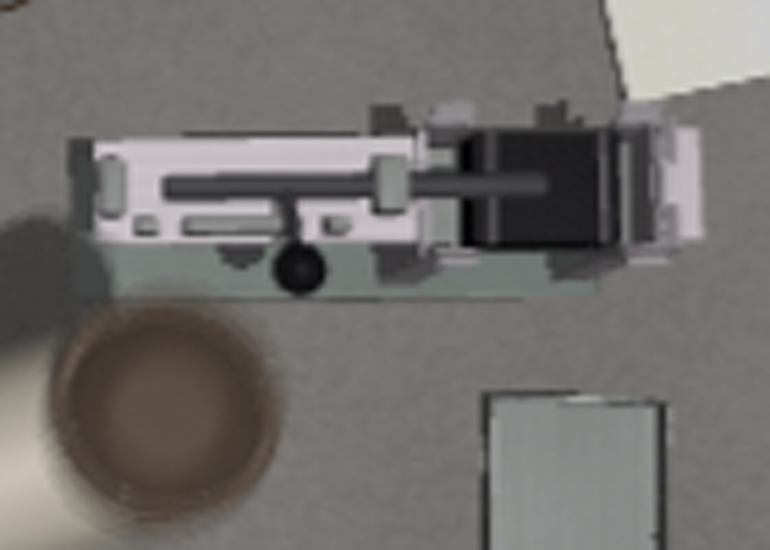

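The handle is resting on the guard with the bolt drawn about 14 mm, and the knob is at crop (299,270). My grip was too high on the ball, so I'll measure the knob again and grip lower.

Run:
```python
from h import *
f=np.load('/tmp/t2.npz'); im,p=f['im'],f['p']
s=(slice(183,196),slice(392,407))
m=(im[s].max(-1)<60)&(p[s][...,2]>150); q=p[s][m]; print(len(q),np.percentile(q[:,2],[10,50,90,97]))
vv,uu=np.nonzero(m); c=(uu.mean()+392,vv.mean()+183); print(c)
for z in(180,185,190,195,200): print(z,onplane('top',*c,z).round(1))
```

```text
71 [201.62855654 207.09966671 211.27281206 213.16455911]
(np.float64(398.943661971831), np.float64(188.42253521126761))
180 [ 551.2 -121.5  180. ]
185 [ 550.6 -120.7  185. ]
190 [ 550.  -119.9  190. ]
195 [ 549.5 -119.1  195. ]
200 [ 548.9 -118.3  200. ]
```

Emit:
{"api": "send_rows", "payload": {"steps": [[[-3.2,-3.8,0,0,0.65],[-3.2,-3.8,0,0,0.65],[-3.1,-3.8,0,0,0.65],[0,0,0,0,0.65],[0,0,0,0,0.65]]]}}

```text
clock: 4.72
position: [534.7, -107.2, 228.3]
ee_rot: [-0.01, 1.0, 0.008, 0.002]
contact_force: [0.1, 0.3, -0.6]
gripper_width: 55.3
```

Emit:
{"api": "send_rows", "payload": {"steps": [[[-1.43,-1.13,0,0.02,0.65],[0,0,1.5,0,0.65],[0,0,2.0,0,0.65],[0,0,1.5,0,0.65],[0,0,0,0,0.65]]]}}

```text
clock: 5.13
position: [549.0, -115.4, 177.6]
ee_rot: [-0.0, 1.0, 0.008, 0.002]
contact_force: [-0.2, 0.3, 0.5]
gripper_width: 55.6
```

Emit:
{"api": "send_rows", "payload": {"steps": [[[0,-0.25,0.6,0,0.65],[0,0,0,0,0.2],[0,0,0,0,0],[0,0,0,0,0],[0,0,0,0,0],[0,0,0,0,0]]]}}

```text
clock: 5.63
position: [549.6, -116.6, 174.4]
ee_rot: [-0.002, 1.0, 0.007, 0.005]
contact_force: [1.4, -1.6, -2.8]
gripper_width: 25.3
```

Emit:
{"api": "send_rows", "payload": {"steps": [[[-0.7,0,-0.7,0,0],[-0.7,0,-0.6,0,0],[0,0,0,0,0]]]}}

```text
clock: 5.88
position: [559.5, -116.4, 185.2]
ee_rot: [-0.001, 1.0, 0.008, -0.001]
contact_force: [-1.5, -1.1, -3.7]
gripper_width: 25.0
```

Emit:
{"api": "send_rows", "payload": {"steps": [[[-0.25,0.3,-0.15,0,0],[0,0.9,0,0,0],[0,0.9,0,0,0],[0,0.9,0,0,0],[0,0,0,0,0]]]}}

```text
clock: 6.3
position: [559.3, -84.7, 185.3]
ee_rot: [-0.001, 1.0, 0.008, -0.005]
contact_force: [-1.1, -0.6, -2.8]
gripper_width: 25.0
```

Emit:
{"api": "send_rows", "payload": {"steps": [[[0,0.9,0,0,0],[0,0.9,0,0,0],[0,0.8,0,0,0],[0,0.4,0,0,0],[0,0.3,0,0,0],[0,0,0,0,0]]]}}

```text
clock: 6.8
position: [558.9, -58.7, 185.1]
ee_rot: [-0.002, 1.0, -0.002, -0.007]
contact_force: [-1.4, 1.5, -2.4]
gripper_width: 25.3
```

Emit:
{"api": "send_rows", "payload": {"steps": [[[0,0.4,0,0,0],[0,0.3,0,0,0],[0,0,0,0,0]]]}}

```text
clock: 7.05
position: [558.7, -58.7, 184.9]
ee_rot: [-0.0, 1.0, -0.008, -0.007]
contact_force: [-1.7, 2.3, -2.7]
gripper_width: 25.0
```

Emit:
{"api": "send_rows", "payload": {"steps": [[[0.99,0,0.94,0,0],[0.7,0,1.02,0,0],[0.48,0,1.14,0,0],[0.25,0,1.21,0,0],[0.03,0,0.7,0,0],[0,0,0,0,0]]]}}

```text
clock: 7.55
position: [544.1, -58.7, 149.4]
ee_rot: [-0.002, 1.0, -0.01, 0.01]
contact_force: [0.6, -3.1, 0.7]
gripper_width: 25.0
```

Emit:
{"api": "send_rows", "payload": {"steps": [[[0.5,0,0.7,0,0],[0.4,0,0.7,0,0],[0.2,0,0.4,0,0],[0,0,0,0,0.5],[0,0,0,0,0.6],[0,0,0,0,0.6],[0,0,-2,0,0.6],[0,0,-2,0,0.6],[0,0,-2.5,0,0.6],[0,0,-2.5,0,0.6]]]}}

```text
clock: 8.38
position: [535.7, -52.6, 225.3]
ee_rot: [-0.002, 1.0, -0.008, 0.016]
contact_force: [0.1, 0.3, -0.5]
gripper_width: 50.9
```

Emit:
{"api": "send_rows", "payload": {"steps": [[[3,-1,0,0,0.8],[3,-2,0,0,0.9],[3,-3,0,0,1],[0,0,0,0,1]]]}}

```text
clock: 8.72
position: [449.7, -110.5, 229.5]
ee_rot: [-0.004, 1.0, -0.006, 0.024]
contact_force: [-0.5, 0.1, 0.3]
gripper_width: 85.2
```

Run:
```python
from h import *
st(); s,p,d=grab('top'); np.savez('/tmp/t3',im=s,p=p); cv2.imwrite('pics/kt4.png',cv2.resize(s[140:260,345:485],None,fx=5,fy=5,interpolation=cv2.INTER_CUBIC))
S=(slice(183,205),slice(365,395))
m=(s[S].max(-1)<60)&(p[S][...,2]>140); q=p[S][m]; print(len(q),np.percentile(q[:,2],[10,50,90,97]))
vv,uu=np.nonzero(m); c=(uu.mean()+365,vv.mean()+183); print(c,onplane('top',*c,159))
```

```text
8.72 [ 449.7 -110.5  229.5] F [-0.5  0.1  0.3] w 85.2
[[-0.999, -0.009, 0.049], [-0.009, 1.0, -0.011], [-0.048, -0.012, -0.999]] [ 0.12  0.08 -0.41  0.02 -1.03 -1.69]
74 [162.22186121 167.52454761 172.72901619 173.92501091]
(np.float64(375.6081081081081), np.float64(194.6891891891892)) [535.64712102 -56.83714231 159.        ]
```

View pics/kt4.png

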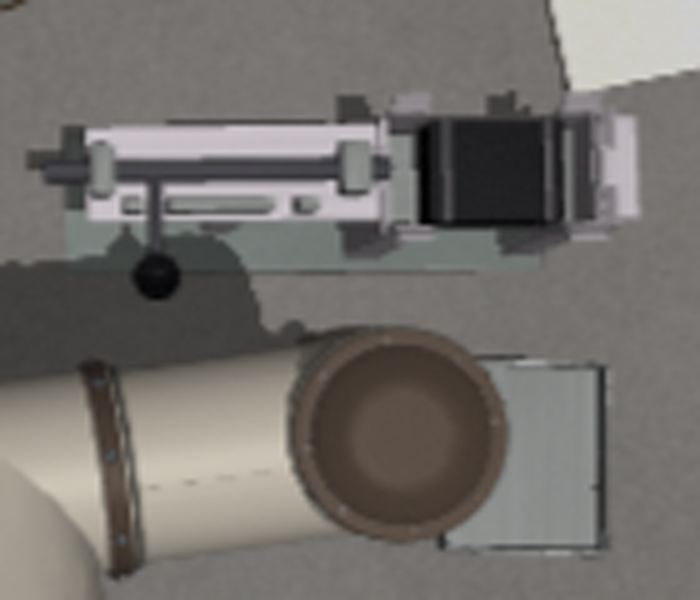

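Emit:
{"api": "send_rows", "payload": {"steps": [[[-1,-1,-0.5,-0.12,1],[-1,-1,-0.5,-0.12,1],[0,0,-0.5,-0.12,1],[0,0,-0.5,-0.12,1],[0,0,0,-0.12,1],[0,0,0,-0.12,1],[0,0,0,-0.12,1],[0,0,0,-0.12,1],[0,0,0,-0.12,1],[0,0,0,-0.12,1]]]}}

```text
clock: 9.6
position: [482.2, -122.3, 253.7]
ee_rot: [-0.588, 0.808, -0.02, 0.023]
contact_force: [0.2, 0.5, -0.6]
gripper_width: 85.6
```

Emit:
{"api": "send_rows", "payload": {"steps": [[[0,0,0,-0.12,1],[0,0,0,-0.12,1],[0,0,0,-0.12,1],[0,0,0,0,1]]]}}

```text
clock: 9.93
position: [486.4, -118.9, 253.4]
ee_rot: [0.729, -0.683, 0.024, -0.02]
contact_force: [0.5, -0.1, -0.4]
gripper_width: 85.5
```

Run:
```python
from h import *
st()
f=np.load('/tmp/t3.npz'); im,p=f['im'],f['p']
print(im[176,424:475].max(-1).tolist()); print(p[174:180,424:475,2].mean(0).round().astype(int).tolist())
for u in(429,432,434,457,458): print(u,onplane('top',u,174,142).round(1))
print([ (v,int(im[v,448].max())) for v in range(158,192)])
for v in(163.,187): print(v,onplane('top',446,v,142).round(1))
```

```text
9.93 [ 486.4 -118.9  253.4] F [ 0.5 -0.1 -0.4] w 85.5
[[0.065, -0.996, 0.063], [-0.998, -0.065, -0.004], [0.008, -0.063, -0.998]] [ 0.09  0.12 -0.3   0.01 -1.09 -0.03]
[136, 136, 135, 134, 78, 7, 6, 29, 35, 48, 79, 59, 34, 35, 35, 34, 35, 34, 35, 33, 35, 34, 34, 34, 34, 34, 34, 32, 34, 35, 91, 67, 33, 50, 118, 95, 60, 59, 58, 87, 92, 140, 178, 187, 189, 191, 189, 190, 156, 125, 120]
[105, 105, 106, 106, 113, 128, 138, 142, 143, 143, 142, 141, 139, 143, 139, 141, 141, 140, 142, 141, 142, 139, 141, 141, 141, 142, 142, 141, 141, 141, 139, 142, 140, 140, 104, 104, 115, 125, 135, 144, 146, 152, 152, 154, 151, 152, 152, 151, -2, 1, -1]
429 [ 597.7 -216.8  142. ]
432 [ 597.6 -225.6  142. ]
434 [ 597.6 -231.5  142. ]
457 [ 597.1 -299.   142. ]
458 [ 597.1 -302.   142. ]
[(158, 104), (159, 103), (160, 104), (161, 107), (162, 74), (163, 65), (164, 39), (165, 32), (166, 31), (167, 32), (168, 34), (169, 32), (170, 33), (171, 32), (172, 33), (173, 33), (174, 34), (175, 33), (176, 34), (177, 33), (178, 34), (179, 33), (180, 34), (181, 35), (182, 35), (183, 32), (184, 14), (185, 39), (186, 61), (187, 63), (188, 63), (189, 65), (190, 77), (191, 115)]
163.0 [ 630.1 -267.6  142. ]
187 [ 558.8 -265.8  142. ]
```

Emit:
{"api": "send_rows", "payload": {"steps": [[[0,0,0,0.07,1],[2.4,-1.9,0,0,1],[2.4,-1.9,0,0,1],[2.4,-1.9,0,0,1],[2.4,-1.9,0,0,1],[2.4,-1.9,0,0,1],[2.2,-1.6,0,0,1],[0,0,0,0,1],[0,0,0,0,1]]]}}

```text
clock: 10.68
position: [606.4, -263.6, 258.1]
ee_rot: [-0.696, 0.717, -0.023, 0.024]
contact_force: [-0.0, -0.5, 0.4]
gripper_width: 85.3
```

```bash
python3 -c "
from h import *
st()"
```

```text
10.68 [ 606.4 -263.6  258.1] F [-0.  -0.5  0.4] w 85.3
[[-0.03, -0.997, 0.066], [-1.0, 0.03, 0.001], [-0.003, -0.066, -0.998]] [-0.17  0.4   0.1  -0.01 -1.21  0.15]
```

Emit:
{"api": "send_rows", "payload": {"steps": [[[-0.26,0.9,0,-0.022,1],[0,0.1,2.2,0,1],[0,0.145,2.2,0,1],[0,0.145,2.2,0,1],[0,0.145,2.2,0,1],[0,0.145,2.2,0,1],[0,0.145,2.2,0,1],[0,0,0,0,1]]]}}

```text
clock: 11.35
position: [593.3, -250.9, 124.6]
ee_rot: [-0.705, 0.708, -0.024, 0.026]
contact_force: [-1.9, 0.2, -0.3]
gripper_width: 85.3
```

```bash
python3 -c "
from h import *
st()"
```

```text
11.35 [ 593.3 -250.9  124.6] F [-1.9  0.2 -0.3] w 85.3
[[-0.004, -0.997, 0.072], [-1.0, 0.005, 0.003], [-0.003, -0.072, -0.997]] [-0.16  0.47 -0.13 -0.02 -0.9   0.16]
```

Emit:
{"api": "send_rows", "payload": {"steps": [[[1.0,-0.5,0,0,1],[0,0.14,1.1,0,1],[0,0.1,1.1,0,1],[0,0,0,0,1]]]}}

```text
clock: 11.68
position: [598.0, -259.2, 105.9]
ee_rot: [-0.706, 0.707, -0.027, 0.028]
contact_force: [-0.9, -0.6, -0.8]
gripper_width: 85.5
```

Emit:
{"api": "send_rows", "payload": {"steps": [[[0,0,0.2,0,0.5],[0,0,0,0,0.2],[0,0,0,0,0],[0,0,0,0,0],[0,0,0,0,0],[0,0,0,0,0]]]}}

```text
clock: 12.18
position: [599.6, -259.4, 106.2]
ee_rot: [-0.706, 0.707, -0.029, 0.029]
contact_force: [0.5, -0.4, -0.9]
gripper_width: 59.9
```

```bash
python3 -c "
from h import *
st()"
```

```text
12.18 [ 599.6 -259.4  106.2] F [ 0.5 -0.4 -0.9] w 59.9
[[-0.001, -0.997, 0.081], [-1.0, 0.001, 0.0], [-0.0, -0.081, -0.997]] [-0.17  0.5  -0.13 -0.02 -0.86  0.18]
```

Emit:
{"api": "send_rows", "payload": {"steps": [[[0,-0.2,-2.5,0,0],[0,-0.25,-3,0,0],[0,-0.25,-3,0,0],[0,0,-1,0,0]]]}}

```text
clock: 12.52
position: [596.9, -257.8, 196.3]
ee_rot: [-0.706, 0.707, -0.023, 0.027]
contact_force: [0.7, -1.7, -0.8]
gripper_width: 59.6
```

```bash
python3 -c "
from h import *
st()"
```

```text
12.52 [ 596.9 -257.8  196.3] F [ 0.7 -1.7 -0.8] w 59.6
[[-0.002, -0.998, 0.071], [-1.0, 0.002, 0.006], [-0.006, -0.071, -0.997]] [-0.17  0.42 -0.02 -0.02 -1.06  0.17]
```

Emit:
{"api": "send_rows", "payload": {"steps": [[[0.96,3.28,-0.3,0,0],[0.96,3.28,-0.23,0,0],[0.96,3.28,-0.2,0,0],[0.96,3.28,0,0,0],[0.96,3.28,0,0,0],[0,0,0,0,0]]]}}

```text
clock: 13.02
position: [424.4, -303.1, 185.9]
ee_rot: [-0.706, 0.707, -0.019, 0.028]
contact_force: [-0.6, 1.0, -3.3]
gripper_width: 59.6
```

```bash
python3 -c "
from h import *
st()"
```

```text
13.02 [ 424.4 -303.1  185.9] F [-0.6  1.  -3.3] w 59.6
[[-0.001, -0.998, 0.067], [-1.0, 0.002, 0.013], [-0.013, -0.067, -0.998]] [-0.33  0.23 -0.33 -0.04 -0.96  0.35]
```

Emit:
{"api": "send_rows", "payload": {"steps": [[[0.3,-0.7,0.5,0,0],[0,0.2,3.3,0,0],[0,0.23,3.3,0,0],[0,0.23,3.3,0,0],[0,0.2,3.3,0,0],[0,0.1,1.6,0,0],[0,0,0,0,0]]]}}

```text
clock: 13.6
position: [435.0, -305.5, 24.2]
ee_rot: [-0.705, 0.708, -0.021, 0.029]
contact_force: [-0.7, 0.0, -2.2]
gripper_width: 59.5
```

```bash
python3 -c "
from h import *
st()"
```

```text
13.6 [ 435.  -305.5   24.2] F [-0.7  0.  -2.2] w 59.5
[[-0.004, -0.997, 0.071], [-1.0, 0.005, 0.012], [-0.012, -0.071, -0.997]] [-0.33  0.46 -0.48 -0.06 -0.57  0.37]
```

Emit:
{"api": "send_rows", "payload": {"steps": [[[0,0.05,0.9,0,0],[0,0,0.5,0,0],[0,0,0.3,0,0],[0,0,0.3,0,0],[0,0,0.3,0,0]]]}}

```text
clock: 14.02
position: [438.3, -305.2, 4.3]
ee_rot: [0.707, -0.707, 0.02, -0.028]
contact_force: [-8.3, 5.3, 23.6]
gripper_width: 59.3
```

```bash
python3 -c "
from h import *
st()"
```

```text
14.02 [ 438.3 -305.2    4.3] F [-8.3  5.3 23.6] w 59.3
[[0.0, -0.998, 0.067], [-1.0, 0.0, 0.012], [-0.012, -0.067, -0.998]] [-0.32  0.5  -0.49 -0.06 -0.53  0.38]
```

Emit:
{"api": "send_rows", "payload": {"steps": [[[0,0,-0.2,0,0.6],[0,0,0,0,0.85],[0,0,0,0,0.85],[0,-0.1,-2.0,0,0.85],[0,-0.1,-3.5,0,1],[0,-0.2,-4,0,1],[0,-0.2,-4,0,1],[0,0,0,0,1]]]}}

```text
clock: 14.68
position: [440.3, -309.3, 153.9]
ee_rot: [0.708, -0.705, 0.028, -0.03]
contact_force: [1.6, -1.0, 0.3]
gripper_width: 85.3
```

```bash
python3 -c "
from h import *
s=st(); im,p,d=grab('side','tray.png');grab('top','t5.png')
cv2.imwrite('pics/tray.png',cv2.resize(im[120:220,290:440],None,fx=4.5,fy=4.5,interpolation=cv2.INTER_CUBIC))"
```

```text
14.68 [ 440.3 -309.3  153.9] F [ 1.6 -1.   0.3] w 85.3
[[0.003, -0.997, 0.082], [-1.0, -0.003, 0.003], [-0.003, -0.082, -0.997]] [-0.33  0.28 -0.35 -0.04 -0.87  0.36]
```

View pics/tray.png

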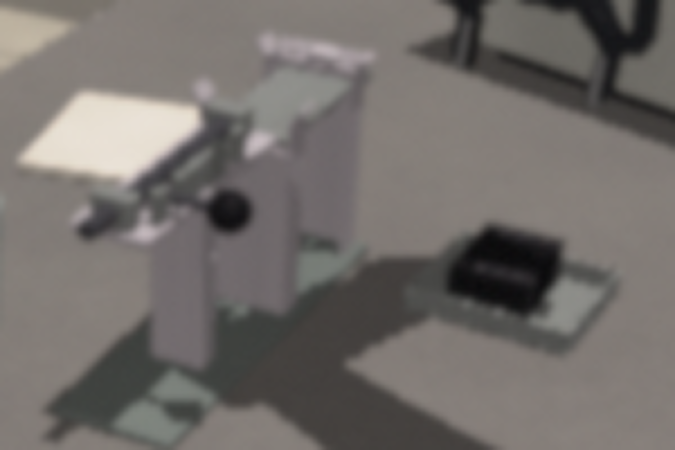

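```bash
python3 -c "
from boxes import *
im,p,d=grab('top'); boxes(im,p)"
```

```text
px [251. 162.] c 659.2 333.2 size 62 112 long -81.2 z 23.8 bgr [164. 186. 197.] mean [658.8 332.3]
px [314. 183.] c 588.0 128.3 size 61 110 long -41.2 z 23.7 bgr [176.  93.  62.] mean [587.6 128.5]
px [291. 223.] c 459.8 203.5 size 61 110 long -84.0 z 23.6 bgr [178. 199. 209.] mean [459.9 203.1]
px [247. 232.] c 430.1 344.7 size 60 111 long -77.8 z 24.1 bgr [174. 195. 205.] mean [429.9 344.4]
px [331. 252.] c 364.4 73.2 size 61 110 long -48.4 z 23.4 bgr [124. 120. 154.] mean [364.6  73.4]
px [197. 255.] c 357.0 502.8 size 111 61 long 45.3 z 24.4 bgr [ 71.5 191.  208. ] mean [357.4 502.1]
px [257. 279.] c 275.2 314.0 size 60 111 long -59.5 z 24.1 bgr [ 90.  150.5  81.5] mean [281.2 309.6]
```

Emit:
{"api": "send_rows", "payload": {"steps": [[[-4,-0.2,0,-0.1,1],[-4,0,0,0,1],[-4,0,0,0,1],[-4,0,0,0,1],[-4,0,0,0,1],[-4,0,0,0,1],[-4,0,0,0,1],[-4,0,0,0,1],[-4,0,0,0,1],[-4,0,0,0,1]]]}}

```text
clock: 15.67
position: [394.4, 99.0, 133.0]
ee_rot: [0.737, -0.675, 0.015, -0.017]
contact_force: [1.5, 0.4, -0.9]
gripper_width: 85.4
```

```bash
python3 -c "
from h import *
st()"
```

```text
15.67 [394.4  99.  133. ] F [ 1.5  0.4 -0.9] w 85.4
[[0.087, -0.995, 0.046], [-0.996, -0.087, 0.005], [-0.001, -0.046, -0.999]] [ 0.67  0.1  -0.68  0.04 -0.75 -0.61]
```

Emit:
{"api": "send_rows", "payload": {"steps": [[[-3.4,-2.6,0,-0.018,1],[-3.4,-2.6,0.3,0,1],[-3.0,-2.3,1,0,1],[0,0,1.5,0,1],[0,0,0,0,1]]]}}

```text
clock: 16.08
position: [456.1, 214.1, 100.1]
ee_rot: [0.748, -0.663, 0.014, -0.013]
contact_force: [-0.0, -0.7, -0.6]
gripper_width: 85.1
```

```bash
python3 -c "
from h import *
st()"
```

```text
16.08 [456.1 214.1 100.1] F [-0.  -0.7 -0.6] w 85.1
[[0.12, -0.992, 0.038], [-0.993, -0.12, -0.0], [0.005, -0.038, -0.999]] [ 0.78  0.31 -0.5   0.04 -0.73 -0.69]
```

Emit:
{"api": "send_rows", "payload": {"steps": [[[1.1,-0.3,0.5,0.01,1],[0,0.1,3,0,1],[0,0.1,3,0,1],[0,0.1,2.3,0,1],[0,0,0,0,1]]]}}

```text
clock: 16.5
position: [459.8, 197.9, 7.5]
ee_rot: [0.744, -0.668, 0.014, -0.01]
contact_force: [-0.3, -0.4, 0.5]
gripper_width: 85.1
```

```bash
cat >> h.py <<'E'
def to(x,y,z):
    s=st(); m=R.from_quat(s['ee_rot']).as_matrix(); print('cm',np.round(m.T@(np.array([x,y,z])-s['position'])/10,2),'yaw of -y axis deg',np.round(np.degrees(np.arctan2(-m[1,1],-m[0,1])),2))
E
python3 -c "
from h import *
to(460.5,203.5,-2)"
```

```text
16.5 [459.8 197.9   7.5] F [-0.3 -0.4  0.5] w 85.1
[[0.107, -0.994, 0.035], [-0.994, -0.107, -0.004], [0.007, -0.034, -0.999]] [ 0.75  0.46 -0.6   0.06 -0.49 -0.69]
cm [-0.55 -0.1   0.95] yaw of -y axis deg 6.16
```

Emit:
{"api": "send_rows", "payload": {"steps": [[[-0.55,-0.1,0.3,0,1],[0,0,0.5,0,1],[0,0,0,0,0.5],[0,0,0,0,0.2],[0,0,0,0,0],[0,0,0,0,0],[0,0,0,0,0],[0,0,0,0,0]]]}}

```text
clock: 17.17
position: [462.1, 202.4, 4.6]
ee_rot: [0.743, -0.669, 0.015, -0.013]
contact_force: [0.5, 1.4, -2.4]
gripper_width: 58.3
```

```bash
python3 -c "
from h import *
to(460,203.5,-2)"
```

```text
17.17 [462.1 202.4   4.6] F [ 0.5  1.4 -2.4] w 58.3
[[0.104, -0.994, 0.04], [-0.995, -0.104, 0.0], [0.004, -0.04, -0.999]] [ 0.75  0.46 -0.6   0.06 -0.48 -0.7 ]
cm [-0.13  0.23  0.65] yaw of -y axis deg 5.99
```

Emit:
{"api": "send_rows", "payload": {"steps": [[[0,0,-2,0,0],[0,0,-4,0,0],[0,0,-4,0,0],[0,0,-4,0,0],[0,0,-4,0,0],[0,0,-3,0,0],[3,0,0,0.112,0],[4,0,0,0,0],[4,-0.5,0,0,0],[4,-0.5,0,0,0]]]}}

```text
clock: 18.0
position: [464.9, 53.4, 227.3]
ee_rot: [-0.707, 0.707, -0.014, 0.016]
contact_force: [1.8, 0.5, -1.3]
gripper_width: 58.3
```

```bash
python3 -c "
from h import *
to(597,-257,220)"
```

```text
18.0 [464.9  53.4 227.3] F [ 1.8  0.5 -1.3] w 58.3
[[-0.001, -0.999, 0.043], [-1.0, 0.001, 0.002], [-0.002, -0.043, -0.999]] [ 0.47  0.1  -0.4   0.02 -1.04 -0.49]
cm [ 31.03 -13.2    1.24] yaw of -y axis deg -0.06
```

Emit:
{"api": "send_rows", "payload": {"steps": [[[3.4,-1.45,0.06,0.006,0],[3.4,-1.45,0.06,0,0],[3.4,-1.45,0.06,0,0],[3.4,-1.45,0.06,0,0],[3.4,-1.45,0.06,0,0],[3.4,-1.45,0.06,0,0],[3.4,-1.45,0.06,0,0],[3.4,-1.45,0.06,0,0],[2.5,-1.1,0,0,0],[0,0,0,0,0]]]}}

```text
clock: 18.83
position: [587.7, -265.6, 224.4]
ee_rot: [-0.702, 0.711, -0.012, 0.016]
contact_force: [0.0, 0.4, -2.0]
gripper_width: 58.6
```

```bash
python3 -c "
from h import *
to(597,-258,180)"
```

```text
18.83 [ 587.7 -265.6  224.4] F [ 0.   0.4 -2. ] w 58.6
[[-0.013, -0.999, 0.04], [-1.0, 0.013, 0.006], [-0.007, -0.04, -0.999]] [-0.18  0.41  0.03 -0.01 -1.15  0.17]
cm [-0.74 -0.75  4.47] yaw of -y axis deg -0.73
```

Emit:
{"api": "send_rows", "payload": {"steps": [[[-0.74,-1.0,0,0.005,0],[0,0.1,2,0,0],[0,0.05,1.5,0,0],[0,0,0,0,0]]]}}

```text
clock: 19.17
position: [597.8, -257.5, 187.0]
ee_rot: [-0.699, 0.715, -0.01, 0.017]
contact_force: [-0.4, -0.3, -2.5]
gripper_width: 58.9
```

```bash
python3 -c "
from h import *
to(597.7,-258.3,180)
im,p,d=grab('top'); cv2.imwrite('pics/ins.png',cv2.resize(im[145:205,400:480],None,fx=8,fy=8,interpolation=cv2.INTER_CUBIC))"
```

```text
19.17 [ 597.8 -257.5  187. ] F [-0.4 -0.3 -2.5] w 58.9
[[-0.022, -0.999, 0.038], [-1.0, 0.023, 0.008], [-0.009, -0.038, -0.999]] [-0.17  0.44 -0.01 -0.02 -1.08  0.15]
cm [0.09 0.03 0.7 ] yaw of -y axis deg -1.31
```

Emit:
{"api": "send_rows", "payload": {"steps": [[[0.09,0.05,1,-0.016,0],[0,0.04,1.2,0,0],[0,0.03,1,0,0],[0,0,0,0,0]]]}}

```text
clock: 19.55
position: [600.1, -255.8, 158.0]
ee_rot: [0.707, -0.707, 0.014, -0.018]
contact_force: [-0.2, 0.4, -2.2]
gripper_width: 58.5
```

```bash
python3 -c "
from h import *
to(597.7,-258.3,115)"
```

```text
19.55 [ 600.1 -255.8  158. ] F [-0.2  0.4 -2.2] w 58.5
[[0.001, -0.999, 0.045], [-1.0, -0.001, 0.006], [-0.006, -0.045, -0.999]] [-0.16  0.47 -0.05 -0.02 -1.01  0.17]
cm [0.28 0.43 4.28] yaw of -y axis deg 0.03
```

Emit:
{"api": "send_rows", "payload": {"steps": [[[0.25,0.2,0.3,0.007,0],[0,0.06,1,0,0],[0,0.06,1,0,0],[0,0.06,1,0,0],[0,0.06,1,0,0],[0,0,0,0,0]]]}}

```text
clock: 20.05
position: [599.6, -258.3, 116.1]
ee_rot: [-0.705, 0.708, -0.017, 0.02]
contact_force: [-1.3, 0.1, 0.1]
gripper_width: 59.1
```

```bash
python3 -c "
from h import *
to(597.7,-258.3,115)"
```

```text
20.05 [ 599.6 -258.3  116.1] F [-1.3  0.1  0.1] w 59.1
[[-0.004, -0.999, 0.052], [-1.0, 0.004, 0.003], [-0.004, -0.052, -0.999]] [-0.17  0.5  -0.1  -0.01 -0.92  0.17]
cm [0.  0.2 0.1] yaw of -y axis deg -0.25
```

Emit:
{"api": "send_rows", "payload": {"steps": [[[0,0.19,0,0,0],[0,0,0,0,0.5],[0,0,0,0,0.9],[0,0,0,0,0.9],[0,-0.12,-2.5,0,0.9],[0,-0.2,-4,0,0.9],[0,-0.2,-4,0,1],[0,0,0,0,1]]]}}

```text
clock: 20.72
position: [596.4, -259.5, 221.3]
ee_rot: [-0.705, 0.709, -0.015, 0.017]
contact_force: [0.6, -0.1, 1.9]
gripper_width: 85.2
```

```bash
python3 -c "
from h import *
to(430,344.7,100)"
```

```text
20.72 [ 596.4 -259.5  221.3] F [ 0.6 -0.1  1.9] w 85.2
[[-0.005, -0.999, 0.046], [-1.0, 0.005, 0.004], [-0.004, -0.046, -0.999]] [-0.17  0.41  0.03 -0.01 -1.14  0.17]
cm [-60.29  17.48  11.57] yaw of -y axis deg -0.29
```

Emit:
{"api": "send_rows", "payload": {"steps": [[[-3.8,1.1,-0.05,0,1],[-3.9,1.1,-0.05,0,1],[-3.9,1.1,0,0,1],[-3.9,1.1,0,0,1],[-3.9,1.1,0,0,1],[-3.9,1.1,0,0,1],[-3.9,1.1,0,0,1],[-3.9,1.1,0,0,1],[-3.9,1.1,0,0,1],[-3.9,1.1,0,0,1]]]}}

```text
clock: 21.55
position: [490.8, 135.0, 221.2]
ee_rot: [-0.699, 0.714, -0.021, 0.024]
contact_force: [1.1, 0.2, -0.2]
gripper_width: 85.2
```

Emit:
{"api": "send_rows", "payload": {"steps": [[[-3.8,0.8,1,0,1],[-3.8,0.8,1,0,1],[-3.8,0.8,1,0,1],[-3.8,0.8,1,-0.11,1],[0,0,0,-0.1,1],[0,0,0,0,1]]]}}

```text
clock: 22.05
position: [461.0, 302.0, 181.6]
ee_rot: [0.776, -0.63, 0.024, -0.028]
contact_force: [0.5, -0.9, 1.5]
gripper_width: 85.5
```

```bash
python3 -c "
from boxes import *
to(430,344.7,60)
im,p,d=grab('top');boxes(im,p)
q=p[165:186,428:462]; print(np.median(q[...,2][(q[...,2]>110)&(q[...,2]<160)]))
cv2.imwrite('pics/m2.png',cv2.resize(im[150:255,405:485],None,fx=5.6,fy=5.6,interpolation=cv2.INTER_CUBIC))"
```

```text
22.05 [461.  302.  181.6] F [ 0.5 -0.9  1.5] w 85.5
[[0.205, -0.976, 0.072], [-0.979, -0.205, 0.013], [0.002, -0.073, -0.997]] [ 0.9   0.27 -0.32  0.06 -0.93 -0.73]
cm [-4.84  3.03 11.96] yaw of -y axis deg 11.84
px [251. 162.] c 659.3 332.7 size 62 110 long -81.1 z 23.9 bgr [165. 187. 198.] mean [658.5 332.3]
px [314. 183.] c 587.9 128.6 size 61 110 long -40.6 z 23.5 bgr [177.  93.  64.] mean [587.6 128.5]
px [260. 230.] c 438.8 305.4 size 60 30 long 11.6 z 23.6 bgr [ 99. 111. 118.] mean [435.9 302.5]
px [331. 253.] c 364.2 73.2 size 60 110 long -48.7 z 23.7 bgr [167. 143. 208.] mean [364.5  73.3]
px [257. 279.] c 275.2 314.0 size 60 112 long -59.9 z 24.1 bgr [ 83. 121.  69.] mean [280.9 309.5]
140.2344062086902
```

View pics/m2.png

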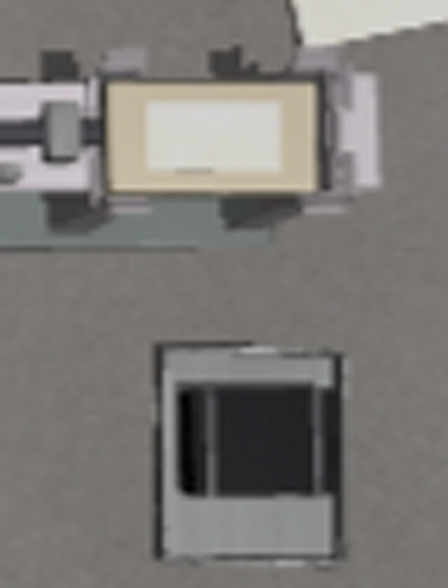

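Emit:
{"api": "send_rows", "payload": {"steps": [[[-2.4,1.5,2,-0.011,1],[-2.4,1.5,3,0,1],[0,0.25,3,0,1],[0,0.25,3,0,1],[0,0,0,0,1]]]}}

```text
clock: 22.52
position: [428.8, 344.2, 71.1]
ee_rot: [0.771, -0.635, 0.024, -0.035]
contact_force: [-0.4, -0.8, -1.2]
gripper_width: 85.0
```

```bash
python3 -c "
from h import *
to(431,344.7,0)"
```

```text
22.52 [428.8 344.2  71.1] F [-0.4 -0.8 -1.2] w 85.0
[[0.192, -0.978, 0.081], [-0.981, -0.191, 0.024], [-0.008, -0.084, -0.996]] [ 1.    0.4  -0.47  0.09 -0.64 -0.88]
cm [0.05 0.37 7.1 ] yaw of -y axis deg 11.05
```

Emit:
{"api": "send_rows", "payload": {"steps": [[[0,0.05,2.3,-0.02,1],[0,0.1,2.3,-0.005,1],[0,0.1,1.8,0,1],[0,0,0,0,1]]]}}

```text
clock: 22.85
position: [436.5, 344.7, 11.0]
ee_rot: [0.776, -0.63, 0.025, -0.039]
contact_force: [0.2, -0.6, -0.3]
gripper_width: 85.5
```

```bash
python3 -c "
from h import *
to(431.5,344.7,0)"
```

```text
22.85 [436.5 344.7  11. ] F [ 0.2 -0.6 -0.3] w 85.5
[[0.206, -0.975, 0.087], [-0.978, -0.204, 0.03], [-0.011, -0.091, -0.996]] [ 0.99  0.5  -0.52  0.12 -0.48 -0.89]
cm [-0.09  0.59  1.05] yaw of -y axis deg 11.85
```

Emit:
{"api": "send_rows", "payload": {"steps": [[[-0.1,0.5,0.7,-0.008,1],[0,0.1,0.3,0,1],[0,0,0,0,0.5],[0,0,0,0,0.2],[0,0,0,0,0],[0,0,0,0,0],[0,0,0,0,0],[0,0,0,0,0]]]}}

```text
clock: 23.52
position: [435.1, 346.8, 9.0]
ee_rot: [0.776, -0.628, 0.025, -0.046]
contact_force: [0.1, -0.7, -1.0]
gripper_width: 58.6
```

```bash
python3 -c "
from h import *
to(431.5,344.7,0)"
```

```text
23.52 [435.1 346.8   9. ] F [ 0.1 -0.7 -1. ] w 58.6
[[0.209, -0.973, 0.096], [-0.978, -0.206, 0.04], [-0.019, -0.102, -0.995]] [ 0.99  0.5  -0.54  0.13 -0.45 -0.9 ]
cm [0.14 0.49 0.86] yaw of -y axis deg 11.95
```

Emit:
{"api": "send_rows", "payload": {"steps": [[[0,-0.2,-2,0,0],[0,-0.35,-3.5,0,0],[0,-0.4,-4,0,0],[0,-0.4,-4,0,0],[0,-0.4,-4,0,0],[0,-0.3,-3.5,0,0],[2,0,0,0.1,0],[3.5,0,0,0.1,0],[3.8,-0.9,0,0,0],[3.8,-0.9,0,0,0]]]}}

```text
clock: 24.35
position: [460.8, 214.0, 227.7]
ee_rot: [0.71, -0.703, 0.02, -0.048]
contact_force: [1.2, 1.1, -1.8]
gripper_width: 58.7
```

```bash
python3 -c "
from h import *
to(598,-258.3,225)
im,p,d=grab('side'); cv2.imwrite('pics/hold.png',im[60:360,100:500])"
```

```text
24.35 [460.8 214.  227.7] F [ 1.2  1.1 -1.8] w 58.7
[[0.011, -0.995, 0.095], [-0.999, -0.008, 0.039], [-0.039, -0.095, -0.995]] [ 0.78  0.14 -0.37  0.05 -0.97 -0.79]
cm [ 47.36 -13.27  -0.3 ] yaw of -y axis deg 0.44
```

View pics/hold.png

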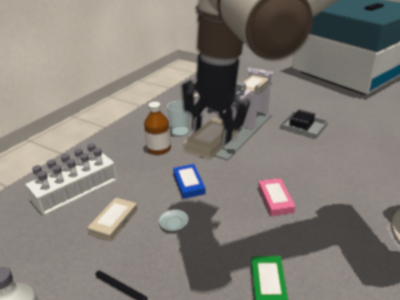

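The box is held level at about (207,137) in this crop. Moving on to the magazine.

Emit:
{"api": "send_rows", "payload": {"steps": [[[3.7,-1.0,0,0.012,0],[3.7,-1.0,0,0,0],[3.7,-1.0,0,0,0],[3.7,-1.0,0,0,0],[3.7,-1.0,0,0,0],[3.7,-1.0,0,0,0],[3.7,-1.0,0,0,0],[3.7,-1.0,0,0,0],[3.7,-1.0,0,0,0],[3.7,-1.0,0,0,0]]]}}

```text
clock: 25.23
position: [556.2, -173.0, 220.8]
ee_rot: [-0.706, 0.707, -0.017, 0.047]
contact_force: [0.7, 0.4, -1.1]
gripper_width: 58.7
```

```bash
python3 -c "
from h import *
to(598,-258.3,225)"
```

```text
25.23 [ 556.2 -173.   220.8] F [ 0.7  0.4 -1.1] w 58.7
[[-0.0, -0.996, 0.09], [-0.999, 0.004, 0.041], [-0.041, -0.09, -0.995]] [-0.05  0.29 -0.15 -0.05 -1.05  0.07]
cm [ 8.51 -4.23 -0.39] yaw of -y axis deg -0.22
```

Emit:
{"api": "send_rows", "payload": {"steps": [[[3.2,-1.6,-0.1,0.004,0],[3.0,-1.5,-0.1,0,0],[2.1,-1.1,0,0,0],[0,0,0,0,0],[0,0,0,0,0]]]}}

```text
clock: 25.65
position: [597.3, -268.6, 217.9]
ee_rot: [-0.7, 0.713, -0.014, 0.045]
contact_force: [-0.0, -0.5, -1.8]
gripper_width: 58.8
```

```bash
python3 -c "
from h import *
to(597.7,-256.5,185)"
```

```text
25.65 [ 597.3 -268.6  217.9] F [-0.  -0.5 -1.8] w 58.8
[[-0.016, -0.996, 0.084], [-0.999, 0.019, 0.042], [-0.043, -0.083, -0.996]] [-0.2   0.42  0.04 -0.06 -1.13  0.21]
cm [-1.06  0.26  3.33] yaw of -y axis deg -1.12
```

Emit:
{"api": "send_rows", "payload": {"steps": [[[-1.1,0.1,0.3,-0.013,0],[0,0.1,1.5,0,0],[0,0.1,1.2,0,0],[0,0,0,0,0]]]}}

```text
clock: 25.98
position: [595.0, -251.8, 186.2]
ee_rot: [-0.706, 0.707, -0.013, 0.045]
contact_force: [-0.4, -0.2, -1.9]
gripper_width: 58.2
```

```bash
python3 -c "
from h import *
to(597.7,-256.5,160)"
```

```text
25.98 [ 595.  -251.8  186.2] F [-0.4 -0.2 -1.9] w 58.2
[[-0.001, -0.997, 0.082], [-0.999, 0.004, 0.044], [-0.045, -0.082, -0.996]] [-0.18  0.43 -0.02 -0.07 -1.05  0.21]
cm [ 0.58 -0.05  2.6 ] yaw of -y axis deg -0.24
```

Emit:
{"api": "send_rows", "payload": {"steps": [[[0.5,-0.2,0.3,0.002,0],[0.05,0.05,1.0,0,0],[0.05,0.08,1.0,0,0],[0,0,0,0,0]]]}}

```text
clock: 26.32
position: [597.8, -253.4, 163.1]
ee_rot: [0.707, -0.706, 0.014, -0.045]
contact_force: [0.1, -0.1, -3.0]
gripper_width: 58.5
```

```bash
python3 -c "
from h import *
to(597.7,-256.5,121)"
```

```text
26.32 [ 597.8 -253.4  163.1] F [ 0.1 -0.1 -3. ] w 58.5
[[0.003, -0.997, 0.083], [-0.999, 0.001, 0.045], [-0.045, -0.083, -0.996]] [-0.18  0.45 -0.04 -0.07 -1.    0.22]
cm [0.5  0.36 4.17] yaw of -y axis deg -0.07
```

Emit:
{"api": "send_rows", "payload": {"steps": [[[0.3,0.05,0.5,0.006,0],[0.04,0.08,1.0,0,0],[0.04,0.08,1.0,0,0],[0.04,0.08,1.0,0,0],[0.04,0.08,0.8,0,0],[0,0,0,0,0]]]}}

```text
clock: 26.82
position: [599.8, -256.9, 119.1]
ee_rot: [-0.705, 0.708, -0.017, 0.047]
contact_force: [-0.7, 0.8, 1.0]
gripper_width: 58.6
```

```bash
python3 -c "
from h import *
to(597.7,-256.5,118)"
```

```text
26.82 [ 599.8 -256.9  119.1] F [-0.7  0.8  1. ] w 58.6
[[-0.003, -0.996, 0.089], [-0.999, 0.006, 0.042], [-0.043, -0.089, -0.995]] [-0.19  0.49 -0.09 -0.07 -0.91  0.22]
cm [-0.03  0.22  0.09] yaw of -y axis deg -0.36
```

Emit:
{"api": "send_rows", "payload": {"steps": [[[0,0.2,0.1,0,0],[0,0,0,0,0.5],[0,0,0,0,0.9],[0,0,0,0,0.9],[-0.1,-0.2,-2.5,0,0.9],[-0.15,-0.35,-4,0,0.9],[-0.15,-0.35,-4,0,1],[-3,0.5,0,0,1],[-3.8,0,0,0,1],[-3.8,0,0,0,1]]]}}

```text
clock: 27.65
position: [592.0, -156.0, 229.3]
ee_rot: [-0.7, 0.713, -0.015, 0.045]
contact_force: [0.6, -0.6, 0.5]
gripper_width: 85.2
```

```bash
python3 -c "
from boxes import *
to(659,332.7,100)
im,p,d=grab('top');boxes(im,p)
q=p[165:186,428:462]; print(np.median(q[...,2][(q[...,2]>110)&(q[...,2]<170)]))
print(p[166:185:3,428:462:3,2].round().astype(int).tolist())
np.savez('/tmp/t6',im=im,p=p)
cv2.imwrite('pics/m3.png',cv2.resize(im[150:255,405:485],None,fx=5.6,fy=5.6,interpolation=cv2.INTER_CUBIC))"
```

```text
27.65 [ 592.  -156.   229.3] F [ 0.6 -0.6  0.5] w 85.2
[[-0.016, -0.996, 0.085], [-0.999, 0.02, 0.042], [-0.043, -0.084, -0.995]] [-0.02  0.33 -0.07 -0.05 -1.09  0.02]
cm [-48.37  -4.62  15.48] yaw of -y axis deg -1.13
px [251. 162.] c 659.1 333.1 size 62 111 long -80.8 z 23.8 bgr [163. 185. 195.] mean [658.8 332.2]
px [314. 183.] c 588.1 128.5 size 61 111 long -41.4 z 23.8 bgr [174.   91.5  63. ] mean [587.7 128.5]
px [ 96. 232.] c 430.6 829.5 size 165 52 long 3.9 z 23.9 bgr [23. 36. 48.] mean [432.2 830.7]
px [331. 252.] c 364.3 73.2 size 61 110 long -48.4 z 23.6 bgr [105. 103. 121.] mean [364.5  73.4]
px [197. 255.] c 357.0 502.5 size 110 60 long 46.6 z 24.0 bgr [ 71. 190. 206.] mean [357.3 502. ]
px [257. 279.] c 275.1 314.3 size 60 112 long -60.1 z 24.2 bgr [ 94. 153.  89.] mean [280.9 309.8]
133.77316636071026
[[563, 563, 569, 579, 577, 584, 582, 588, 586, 587, 586, 586], [561, 557, 564, 575, 577, 579, 582, 583, 584, 588, 584, 587], [1426, 556, 558, 571, 573, 577, 581, 582, 586, 583, 584, 583], [553, 550, 551, 555, 572, 577, 575, 579, 576, 577, 577, 577], [542, 543, 544, 541, 552, 566, 574, 575, 574, 573, 574, 571], [442, 485, 523, 524, 521, 536, 552, 564, 569, 574, 573, 126], [133, 132, 131, 481, 482, 480, 132, 136, 134, 137, 135, 124]]
```

Emit:
{"api": "send_rows", "payload": {"steps": [[[-3.9,-0.4,0,0,1],[-3.9,-0.4,0,0,1],[-3.9,-0.4,0,0,1],[-3.9,-0.4,0,0,1],[-3.9,-0.4,0,0,1],[-3.9,-0.4,0,0,1],[-3.9,-0.4,0,0,1],[-3.9,-0.4,0,0,1],[-3.9,-0.4,0,0,1],[-3.9,-0.4,0,0,1]]]}}

```text
clock: 28.53
position: [633.4, 247.3, 252.2]
ee_rot: [-0.699, 0.714, -0.014, 0.045]
contact_force: [1.2, -1.0, 0.3]
gripper_width: 85.6
```

```bash
python3 -c "
from h import *
to(659,332.7,100)"
```

```text
28.53 [633.4 247.3 252.2] F [ 1.2 -1.   0.3] w 85.6
[[-0.019, -0.996, 0.083], [-0.999, 0.023, 0.043], [-0.045, -0.082, -0.996]] [ 0.62  0.42  0.11  0.01 -1.16 -0.64]
cm [-7.89 -1.1  15.73] yaw of -y axis deg -1.32
```

Emit:
{"api": "send_rows", "payload": {"steps": [[[-2.8,-0.6,1.5,-0.09,1],[-2.8,-0.6,2.5,-0.09,1],[-1.8,-0.1,3.3,0,1],[0,0.1,3.3,0,1],[0.1,0.2,3.3,0,1],[0,0,0,0,1]]]}}

```text
clock: 29.03
position: [652.0, 341.4, 114.6]
ee_rot: [0.766, -0.641, 0.019, -0.048]
contact_force: [-0.3, -0.8, -1.8]
gripper_width: 85.5
```

```bash
python3 -c "
from h import *
to(659.5,333,4)"
```

```text
29.03 [652.  341.4 114.6] F [-0.3 -0.8 -1.8] w 85.5
[[0.179, -0.98, 0.09], [-0.983, -0.175, 0.049], [-0.033, -0.097, -0.995]] [ 0.71  0.61  0.07  0.03 -0.93 -0.55]
cm [ 1.33  0.49 11.02] yaw of -y axis deg 10.11
```

Emit:
{"api": "send_rows", "payload": {"steps": [[[1.0,-0.5,1.5,0.018,1],[0.1,0.3,2.8,0,1],[0.1,0.3,2.8,0,1],[0.1,0.2,2,0,1],[0,0,0,0,1]]]}}

```text
clock: 29.45
position: [663.3, 332.6, 26.9]
ee_rot: [0.76, -0.647, 0.02, -0.05]
contact_force: [-0.1, -0.3, -1.0]
gripper_width: 85.6
```

```bash
python3 -c "
from h import *
to(659.5,333,2)"
```

```text
29.45 [663.3 332.6  26.9] F [-0.1 -0.3 -1. ] w 85.6
[[0.161, -0.982, 0.096], [-0.986, -0.157, 0.05], [-0.035, -0.102, -0.994]] [ 0.69  0.7   0.    0.03 -0.76 -0.55]
cm [-0.01  0.62  2.44] yaw of -y axis deg 9.07
```

Emit:
{"api": "send_rows", "payload": {"steps": [[[0,0.4,1.2,0,1],[0,0.2,0.9,0,1],[0,0,0.3,0,1],[0,0,0,0,0.5],[0,0,0,0,0.2],[0,0,0,0,0],[0,0,0,0,0],[0,0,0,0,0]]]}}

```text
clock: 30.12
position: [665.6, 334.8, 15.0]
ee_rot: [0.76, -0.647, 0.023, -0.057]
contact_force: [-0.0, -0.3, -2.8]
gripper_width: 58.3
```

```bash
python3 -c "
from h import *
to(659.5,333,2)"
```

```text
30.12 [665.6 334.8  15. ] F [-0.  -0.3 -2.8] w 58.3
[[0.162, -0.981, 0.108], [-0.986, -0.157, 0.057], [-0.039, -0.116, -0.992]] [ 0.69  0.72 -0.01  0.04 -0.72 -0.56]
cm [0.13 0.78 1.21] yaw of -y axis deg 9.07
```

Emit:
{"api": "send_rows", "payload": {"steps": [[[-0.05,-0.2,-1.5,0,0],[-0.1,-0.3,-2.5,0,0],[-0.1,-0.4,-3.5,0,0],[-0.1,-0.4,-3.5,0,0],[0,0,0,0,0]]]}}

```text
clock: 30.53
position: [664.1, 332.3, 125.3]
ee_rot: [0.76, -0.647, 0.022, -0.052]
contact_force: [1.3, 0.9, -0.2]
gripper_width: 57.5
```

```bash
python3 -c "
from boxes import *
to(598,-258.3,225)
im,p,d=grab('side'); cv2.imwrite('pics/hold3.png',cv2.resize(im[100:330,140:400],None,fx=3,fy=2.6))
im,p,d=grab('top');boxes(im,p)"
```

```text
30.53 [664.1 332.3 125.3] F [ 1.3  0.9 -0.2] w 57.5
[[0.161, -0.982, 0.1], [-0.986, -0.156, 0.051], [-0.034, -0.107, -0.994]] [ 0.69  0.61  0.09  0.03 -0.95 -0.55]
cm [ 56.86  14.66 -13.57] yaw of -y axis deg 9.04
px [314. 183.] c 587.9 128.6 size 61 110 long -41.0 z 23.9 bgr [177.   93.   62.5] mean [587.5 128.6]
px [331. 252.] c 364.5 73.3 size 60 110 long -48.7 z 23.5 bgr [167. 142. 208.] mean [364.6  73.5]
px [265. 276.] c 291.8 285.6 size 60 46 long 30.9 z 24.0 bgr [40. 74. 32.] mean [291.8 285.4]
```

View pics/hold3.png

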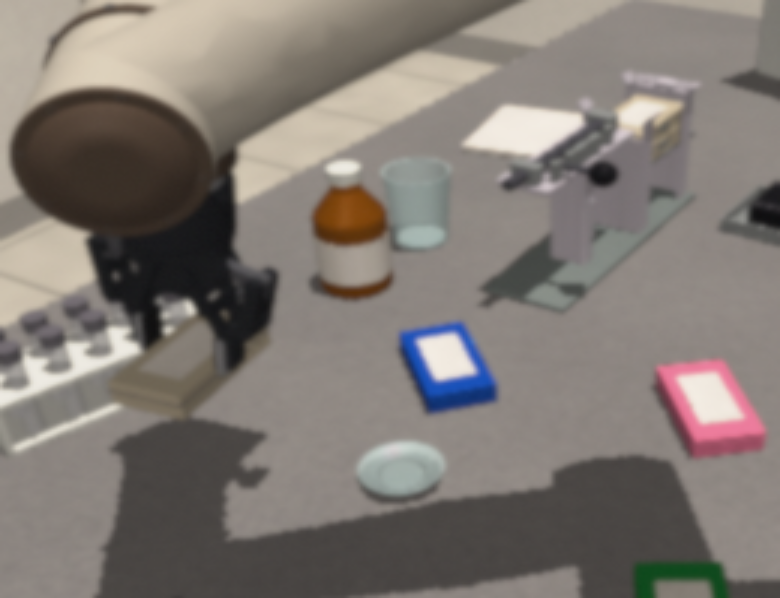

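Emit:
{"api": "send_rows", "payload": {"steps": [[[-0.1,-0.3,-3.3,0,0],[-0.1,-0.3,-3.6,0,0],[-0.1,0,-3.3,0.08,0],[2,0.6,-0.5,0.085,0],[3.3,0.4,0.2,0,0],[3.6,0.4,0.15,0,0],[3.6,0.4,0.15,0,0],[3.6,0.4,0.15,0,0],[3.6,0.4,0.15,0,0],[3.6,0.4,0.15,0,0]]]}}

```text
clock: 31.47
position: [615.7, 93.2, 185.2]
ee_rot: [-0.704, 0.709, -0.008, 0.032]
contact_force: [0.4, -0.8, -1.3]
gripper_width: 57.7
```

```bash
python3 -c "
from h import *
to(598,-256,235)"
```

```text
31.47 [615.7  93.2 185.2] F [ 0.4 -0.8 -1.3] w 57.7
[[-0.006, -0.998, 0.057], [-0.999, 0.008, 0.033], [-0.034, -0.056, -0.998]] [ 0.41  0.39 -0.11 -0.01 -1.01 -0.41]
cm [34.75  1.2  -6.24] yaw of -y axis deg -0.48
```

Emit:
{"api": "send_rows", "payload": {"steps": [[[0,0,-3,0,0],[1,0,-3,0,0],[3.5,0,-0.3,0,0],[3.6,0,-0.15,0,0],[3.6,0,-0.15,0,0],[3.6,0,-0.15,0,0],[3.6,0,-0.15,0,0],[3.6,0.1,0,0,0],[3.6,0.1,0,0,0],[3.0,0.1,0,0,0]]]}}

```text
clock: 32.3
position: [591.7, -215.3, 224.9]
ee_rot: [-0.703, 0.711, 0.006, 0.016]
contact_force: [1.0, 0.4, -2.5]
gripper_width: 57.8
```

```bash
python3 -c "
from h import *
to(597.5,-255.5,205)"
```

```text
32.3 [ 591.7 -215.3  224.9] F [ 1.   0.4 -2.5] w 57.8
[[-0.01, -1.0, 0.014], [-0.999, 0.011, 0.031], [-0.031, -0.014, -0.999]] [-0.11  0.4   0.02 -0.04 -1.19  0.11]
cm [ 4.07 -0.59  1.87] yaw of -y axis deg -0.61
```

Emit:
{"api": "send_rows", "payload": {"steps": [[[2.2,-0.4,0.2,-0.003,0],[1.4,-0.2,0.5,0,0],[0,0,0.5,0,0],[0,0,0,0,0],[0,0,0,0,0]]]}}

```text
clock: 32.72
position: [591.4, -258.4, 199.4]
ee_rot: [-0.7, 0.714, 0.014, 0.011]
contact_force: [0.1, -0.3, -2.3]
gripper_width: 57.7
```

```bash
python3 -c "
from h import *
to(597.5,-256.5,195)"
```

```text
32.72 [ 591.4 -258.4  199.4] F [ 0.1 -0.3 -2.3] w 57.7
[[-0.019, -1.0, -0.004], [-0.999, 0.019, 0.037], [-0.037, 0.005, -0.999]] [-0.18  0.45  0.04 -0.04 -1.18  0.17]
cm [-0.19 -0.61  0.45] yaw of -y axis deg -1.1
```

Emit:
{"api": "send_rows", "payload": {"steps": [[[-0.2,-0.6,0.3,-0.012,0],[0.03,0,0.6,0,0],[0.03,0,0.5,0,0],[0,0,0,0,0]]]}}

```text
clock: 33.05
position: [598.0, -252.6, 183.1]
ee_rot: [-0.706, 0.708, 0.016, 0.011]
contact_force: [-1.0, -0.6, -2.3]
gripper_width: 57.6
```

```bash
python3 -c "
from h import *
to(597.5,-256.5,165)"
```

```text
33.05 [ 598.  -252.6  183.1] F [-1.  -0.6 -2.3] w 57.6
[[-0.002, -1.0, -0.006], [-0.999, 0.002, 0.038], [-0.038, 0.006, -0.999]] [-0.17  0.47  0.03 -0.04 -1.15  0.18]
cm [0.46 0.04 1.79] yaw of -y axis deg -0.1
```

Emit:
{"api": "send_rows", "payload": {"steps": [[[0.4,0.04,0.5,0.005,0],[0.04,0,0.9,0,0],[0.04,0,0.9,0,0],[0.0,0,0,0,0]]]}}

```text
clock: 33.38
position: [597.9, -255.2, 158.3]
ee_rot: [-0.705, 0.709, 0.015, 0.012]
contact_force: [-0.5, 0.6, -2.4]
gripper_width: 57.9
```

```bash
python3 -c "
from h import *
to(597.5,-256.5,124)"
```

```text
33.38 [ 597.9 -255.2  158.3] F [-0.5  0.6 -2.4] w 57.9
[[-0.005, -1.0, -0.005], [-0.999, 0.005, 0.038], [-0.038, 0.005, -0.999]] [-0.17  0.49  0.   -0.04 -1.1   0.19]
cm [0.26 0.02 3.42] yaw of -y axis deg -0.27
```

Emit:
{"api": "send_rows", "payload": {"steps": [[[0.15,0.02,0.6,0,0],[0.04,0,0.9,0,0],[0.04,0,0.9,0,0],[0.03,0,0.8,0,0],[0.0,0,0.2,0,0],[0,0,0,0,0]]]}}

```text
clock: 33.88
position: [598.4, -257.2, 123.7]
ee_rot: [-0.706, 0.708, 0.013, 0.012]
contact_force: [-2.2, 2.0, 3.0]
gripper_width: 57.8
```

```bash
python3 -c "
from h import *
to(597.5,-256.5,122)"
```

```text
33.88 [ 598.4 -257.2  123.7] F [-2.2  2.   3. ] w 57.8
[[-0.004, -1.0, -0.001], [-0.999, 0.004, 0.036], [-0.036, 0.001, -0.999]] [-0.17  0.52 -0.04 -0.04 -1.02  0.19]
cm [-0.06  0.09  0.18] yaw of -y axis deg -0.22
```

Emit:
{"api": "send_rows", "payload": {"steps": [[[0,0,0.1,0,0.3],[0,0,0,0,0.6],[0,0,0,0,0.9],[0,0,0,0,0.9],[-0.1,0,-2.5,0,0.9],[-0.15,0,-4,0,0.9],[-0.15,0,-4,0,1],[-2,2.5,0,0,1],[-3,3,0,0,1],[-3,3,0,0,1]]]}}

```text
clock: 34.72
position: [518.7, -180.5, 232.5]
ee_rot: [-0.703, 0.711, 0.011, 0.012]
contact_force: [0.2, 1.1, 0.6]
gripper_width: 85.5
```

Emit:
{"api": "send_rows", "payload": {"steps": [[[-3.5,0,0,0.12,0.65],[0,2,0,0.12,0.65],[0,2,0,0.12,0.65],[0,0,0,0.12,0.65],[0,0,0,0.12,0.65],[0,0,0,0.12,0.65],[0,0,0,0.12,0.65],[0,0,0,0.12,0.65],[0,0,0,0.12,0.65],[0,0,0,0.12,0.65]]]}}

```text
clock: 35.55
position: [473.1, -133.1, 239.1]
ee_rot: [-0.158, 0.987, 0.015, 0.011]
contact_force: [-0.6, -0.5, -0.6]
gripper_width: 55.3
```

```bash
python3 -c "
from boxes import *
to(535.6,-57,230)
im,p,d=grab('top');boxes(im,p)
print(p[164:187:3,426:466:3,2].round().astype(int).tolist())
S=(slice(183,205),slice(365,395)); m=(im[S].max(-1)<60)&(p[S][...,2]>140); q=p[S][m]; print(len(q),np.percentile(q[:,2],[50,97]) if len(q) else '')
cv2.imwrite('pics/m4.png',cv2.resize(im[150:255,345:485],None,fx=5.6,fy=5.6,interpolation=cv2.INTER_CUBIC))"
```

```text
35.55 [ 473.1 -133.1  239.1] F [-0.6 -0.5 -0.6] w 55.3
[[-0.95, -0.311, 0.016], [-0.311, 0.95, 0.033], [-0.026, 0.027, -0.999]] [ 0.04  0.15 -0.29 -0.04 -1.12 -1.27]
cm [-8.28  5.26  1.27] yaw of -y axis deg -71.85
px [314. 183.] c 588.1 128.7 size 61 110 long -40.7 z 23.9 bgr [173.  90.  61.] mean [587.6 128.6]
px [330. 253.] c 364.2 73.6 size 60 110 long -48.6 z 23.8 bgr [160. 136. 200.] mean [362.7  78.1]
px [197. 255.] c 357.2 502.8 size 110 61 long 45.3 z 24.6 bgr [ 70.5 189.  205. ] mean [357. 502.]
px [257. 279.] c 275.1 314.4 size 60 113 long -59.9 z 23.7 bgr [ 99. 152.  89.] mean [281.  309.6]
[[120, -6, 3, -7, -2, 1, 0, -4, -6, 116, 119, 115, 135, 152], [132, 130, 134, 134, 135, 130, 137, 134, 133, 131, 133, 136, 141, 159], [138, 137, 135, 134, 139, 139, 132, 137, 136, 131, 132, 137, 135, 152], [135, 132, 130, 137, 136, 137, 131, 132, 134, 132, 133, 133, 134, 150], [133, 131, 133, 135, 138, 129, 136, 132, 136, 133, 133, 135, 133, 156], [134, 128, 135, 135, 130, 137, 133, 131, 132, 138, 134, 134, 138, 152], [132, 129, 134, 133, 135, 134, 132, 129, 132, 132, 131, 129, 130, 153], [156, 152, 133, 135, 132, 131, 134, 133, 129, 131, 141, 155, 1426, 158]]
52 [556.79873969 576.2980094 ]
```

View pics/m4.png

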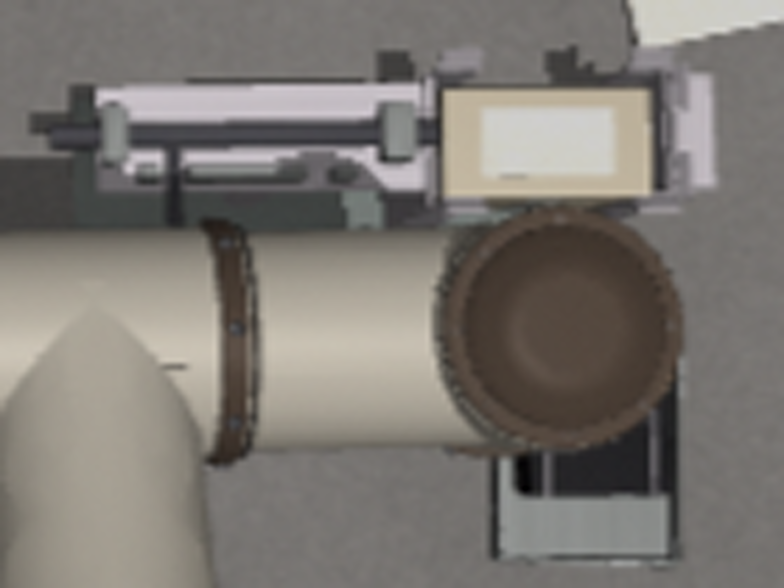

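The pile lies flat with its top at about 133 mm, the bolt is still drawn, and no cream boxes remain on the bench. Next I'll close the bolt.

Emit:
{"api": "send_rows", "payload": {"steps": [[[-2,0.5,0,0.11,0.65],[-2.5,2.4,0,0.11,0.65],[-2,2.4,0,0.1,0.65],[0,1.5,0,0,0.65],[0,0,0,0,0.65],[0,0,0,0,0.65]]]}}

```text
clock: 36.1
position: [531.4, -51.0, 243.8]
ee_rot: [0.006, 1.0, 0.017, 0.01]
contact_force: [0.3, -0.1, -0.4]
gripper_width: 55.5
```

```bash
python3 -c "
from h import *
to(535.6,-57,200)"
```

```text
36.1 [531.4 -51.  243.8] F [ 0.3 -0.1 -0.4] w 55.5
[[-1.0, 0.012, 0.021], [0.013, 0.999, 0.033], [-0.02, 0.033, -0.999]] [ 0.19  0.21 -0.2  -0.03 -1.14 -1.76]
cm [-0.34 -0.74  4.37] yaw of -y axis deg -90.68
```

Emit:
{"api": "send_rows", "payload": {"steps": [[[-0.4,-0.6,1,0,0.65],[0.04,-0.07,2,0,0.65],[0.04,-0.07,2,0,0.65],[0,0,0,0,0.65]]]}}

```text
clock: 36.43
position: [536.2, -60.0, 191.9]
ee_rot: [0.004, 1.0, 0.017, 0.012]
contact_force: [-0.4, 0.1, -0.9]
gripper_width: 55.3
```

```bash
python3 -c "
from h import *
to(536,-57,135)"
```

```text
36.43 [536.2 -60.  191.9] F [-0.4  0.1 -0.9] w 55.3
[[-1.0, 0.008, 0.025], [0.009, 0.999, 0.033], [-0.025, 0.033, -0.999]] [ 0.17  0.26 -0.26 -0.03 -1.01 -1.73]
cm [0.16 0.11 5.7 ] yaw of -y axis deg -90.47
```

Emit:
{"api": "send_rows", "payload": {"steps": [[[0.1,0.2,2,0,0.65],[0.05,-0.05,2,0,0.65],[0.04,-0.05,1.6,0,0.65],[0,0,0,0,0.65],[0,0,0,0,0.65]]]}}

```text
clock: 36.85
position: [536.2, -62.9, 135.5]
ee_rot: [0.005, 1.0, 0.015, 0.013]
contact_force: [1.6, 0.6, 0.7]
gripper_width: 55.5
```

```bash
python3 -c "
from h import *
to(536,-57,135)"
```

```text
36.85 [536.2 -62.9 135.5] F [1.6 0.6 0.7] w 55.5
[[-1.0, 0.009, 0.027], [0.01, 0.999, 0.031], [-0.027, 0.031, -0.999]] [ 0.17  0.32 -0.34 -0.03 -0.88 -1.73]
cm [0.03 0.59 0.06] yaw of -y axis deg -90.53
```

Emit:
{"api": "send_rows", "payload": {"steps": [[[0,0.55,0.1,0,0.65],[0,0,0,0,0.2],[0,0,0,0,0],[0,0,0,0,0],[0,0,0,0,0],[0,0,0,0,0]]]}}

```text
clock: 37.35
position: [538.2, -58.0, 139.4]
ee_rot: [0.005, 1.0, 0.016, 0.017]
contact_force: [0.1, -0.2, -1.7]
gripper_width: 25.8
```

Emit:
{"api": "send_rows", "payload": {"steps": [[[-0.12,0,-1.2,0,0],[-0.37,0,-1.15,0,0],[-0.59,0,-1.0,0,0],[-0.8,0,-0.85,0,0],[-0.8,0,-0.55,0,0],[0,0,0,0,0]]]}}

```text
clock: 37.85
position: [557.2, -58.6, 183.2]
ee_rot: [0.007, 1.0, 0.017, 0.007]
contact_force: [2.5, -1.9, -6.4]
gripper_width: 25.1
```

Emit:
{"api": "send_rows", "payload": {"steps": [[[-0.5,0,-0.25,0,0],[-0.4,0,-0.25,0,0],[0,0,0,0,0]]]}}

```text
clock: 38.1
position: [569.8, -58.5, 187.6]
ee_rot: [0.006, 1.0, 0.017, 0.011]
contact_force: [0.6, -0.1, 0.3]
gripper_width: 10.3
```

Emit:
{"api": "send_rows", "payload": {"steps": [[[0,0,0,0,0],[0,0,0,0,0]]]}}

```text
clock: 38.27
position: [572.1, -58.5, 188.7]
ee_rot: [0.006, 1.0, 0.017, 0.013]
contact_force: [-0.3, -0.1, 0.1]
gripper_width: 0.1
```

```bash
python3 -c "
from h import *
to(536,-57,135)
im,p,d=grab('side'); cv2.imwrite('pics/kk.png',cv2.resize(im[90:190,280:400],None,fx=5,fy=5,interpolation=cv2.INTER_CUBIC))"
```

```text
38.27 [572.1 -58.5 188.7] F [-0.3 -0.1  0.1] w 0.1
[[-1.0, 0.011, 0.027], [0.011, 0.999, 0.034], [-0.026, 0.034, -0.999]] [ 0.16  0.32 -0.18 -0.03 -1.03 -1.73]
cm [ 3.75 -0.07  5.28] yaw of -y axis deg -90.61
```

View pics/kk.png

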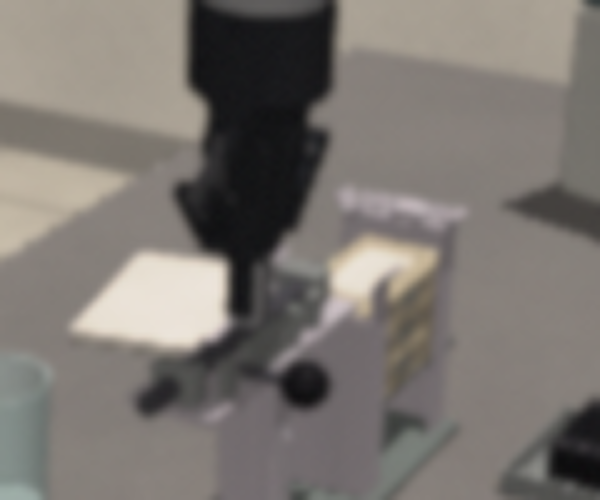

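The fingers slipped off the ball and the handle dropped back into the open notch. I'll regrip deeper.

Emit:
{"api": "send_rows", "payload": {"steps": [[[0,0,-0.8,0,0.65],[1.8,0,-0.3,0,0.65],[1.8,0,0,0,0.65],[0,0,0,0,0.65],[0,0,0,0,0.65]]]}}

```text
clock: 38.73
position: [535.8, -58.8, 202.8]
ee_rot: [0.005, 1.0, 0.017, 0.015]
contact_force: [-0.4, 0.1, -0.2]
gripper_width: 55.3
```

```bash
python3 -c "
from h import *
to(535.5,-57.5,128)"
```

```text
38.73 [535.8 -58.8 202.8] F [-0.4  0.1 -0.2] w 55.3
[[-0.999, 0.009, 0.031], [0.01, 0.999, 0.033], [-0.031, 0.033, -0.999]] [ 0.18  0.25 -0.25 -0.03 -1.03 -1.74]
cm [ 0.26 -0.12  7.48] yaw of -y axis deg -90.52
```

Emit:
{"api": "send_rows", "payload": {"steps": [[[0.06,0.05,2,0,0.65],[0.06,0,2,0,0.65],[0.06,0,2,0,0.65],[0.06,0,1.4,0,0.65],[0,0,0,0,0.65],[0,0,0,0,0.65]]]}}

```text
clock: 39.23
position: [542.6, -55.8, 132.3]
ee_rot: [0.004, 1.0, 0.016, 0.022]
contact_force: [-0.2, -0.4, 0.7]
gripper_width: 55.3
```

Emit:
{"api": "send_rows", "payload": {"steps": [[[0.6,-0.15,0.4,0,0.65],[0,0,0.2,0,0.4],[0,0,0.1,0,0.1],[0,0,0,0,0],[0,0,0,0,0],[0,0,0,0,0]]]}}

```text
clock: 39.73
position: [538.7, -57.6, 128.1]
ee_rot: [0.003, 1.0, 0.016, 0.025]
contact_force: [0.1, 0.3, -0.6]
gripper_width: 25.6
```

Emit:
{"api": "send_rows", "payload": {"steps": [[[-0.12,0,-1.2,0,0],[-0.37,0,-1.15,0,0],[-0.59,0,-1.05,0,0],[-0.8,0,-0.9,0,0],[-0.85,0,-0.6,0,0],[0,0,0,0,0]]]}}

```text
clock: 40.23
position: [553.9, -58.1, 173.0]
ee_rot: [0.005, 1.0, 0.018, 0.012]
contact_force: [4.3, -2.0, -6.8]
gripper_width: 25.3
```

Emit:
{"api": "send_rows", "payload": {"steps": [[[-0.3,0,-0.25,0,0],[-0.3,0,-0.25,0,0],[-0.25,0,-0.15,0,0]]]}}

```text
clock: 40.48
position: [558.2, -58.5, 177.5]
ee_rot: [0.004, 1.0, 0.018, 0.006]
contact_force: [-8.4, 1.6, 7.2]
gripper_width: 25.1
```

Emit:
{"api": "send_rows", "payload": {"steps": [[[0,0,-0.3,0,0],[0,0,-0.15,0,0]]]}}

```text
clock: 40.65
position: [559.2, -58.4, 182.5]
ee_rot: [0.004, 1.0, 0.018, 0.007]
contact_force: [5.6, -1.2, -8.0]
gripper_width: 25.4
```

Emit:
{"api": "send_rows", "payload": {"steps": [[[-0.1,-0.4,0.1,0,0],[0,-0.9,0,0,0],[0,-0.9,0,0,0],[0,-0.9,0,0,0],[0,0,0,0,0]]]}}

```text
clock: 41.07
position: [560.9, -90.8, 184.1]
ee_rot: [0.001, 1.0, 0.018, 0.009]
contact_force: [-0.6, -0.7, -1.1]
gripper_width: 25.3
```

Emit:
{"api": "send_rows", "payload": {"steps": [[[0,-0.9,0,0,0],[0,-0.9,0,0,0],[0,-0.9,0,0,0],[0,-0.9,0,0,0],[0,-0.5,0,0,0],[0,-0.4,0,0,0],[0,-0.3,0,0,0],[0,0,0,0,0]]]}}

```text
clock: 41.73
position: [559.7, -132.1, 183.0]
ee_rot: [0.001, 1.0, 0.028, 0.009]
contact_force: [-0.5, -3.6, 0.8]
gripper_width: 25.6
```

Emit:
{"api": "send_rows", "payload": {"steps": [[[0,-0.4,0,0,0],[0.9,-0.1,0.9,0,0],[0.7,-0.1,1.02,0,0],[0.48,-0.1,1.14,0,0],[0.25,0,1.21,0,0],[0.03,0,0.9,0,0],[0,0,0.3,0,0],[0,0,0,0,0]]]}}

```text
clock: 42.4
position: [555.2, -132.1, 137.4]
ee_rot: [0.001, 0.999, 0.031, 0.034]
contact_force: [29.5, 3.7, -5.4]
gripper_width: 18.9
```

Emit:
{"api": "send_rows", "payload": {"steps": [[[0,0,0,0,0.5],[0,0,0,0,0.65],[0,0,0,0,0.65],[0,0,-2.5,0,0.65],[0,0,-3.5,0,0.65],[0,0,-3.5,0,0.65],[3,2,0,0,0.65],[3.5,3,0,0,0.65],[3.5,3,0,0,0.65],[0,3,0,0,0.65]]]}}

```text
clock: 43.23
position: [448.5, -35.7, 230.2]
ee_rot: [0.011, 0.999, 0.03, 0.027]
contact_force: [0.1, 0.2, -1.5]
gripper_width: 55.4
```

```bash
python3 -c "
from boxes import *
st()
im,p,d=grab('top')
S=(slice(186,203),slice(392,412)); m=(im[S].max(-1)<60)&(p[S][...,2]>140); q=p[S][m]; print(len(q),np.percentile(q[:,2],[50,97]))
vv,uu=np.nonzero(m); c=(uu.mean()+392,vv.mean()+186); print(c,onplane('top',*c,159))
print(p[164:187:3,426:466:3,2].round().astype(int).tolist())
cv2.imwrite('pics/m5.png',cv2.resize(im[150:255,345:485],None,fx=5.6,fy=5.6,interpolation=cv2.INTER_CUBIC))"
```

```text
43.23 [448.5 -35.7 230.2] F [ 0.1  0.2 -1.5] w 55.4
[[-0.998, 0.02, 0.055], [0.023, 0.998, 0.059], [-0.053, 0.061, -0.997]] [ 0.25  0.06 -0.41 -0.05 -1.04 -1.82]
70 [168.92982571 174.5510896 ]
(np.float64(401.6857142857143), np.float64(194.62857142857143)) [ 535.34685603 -132.47195379  159.        ]
[[115, 1, 0, -1, -3, 4, 3, -1, -3, 113, 118, 114, 136, 155], [132, 135, 134, 138, 128, 136, 133, 132, 130, 134, 133, 130, 145, 153], [132, 136, 137, 133, 134, 140, 135, 128, 135, 132, 136, 133, 134, 155], [167, 160, 164, 165, 167, 168, 163, 167, 134, 137, 127, 130, 134, 157], [134, 136, 127, 138, 134, 136, 134, 136, 136, 136, 129, 135, 131, 153], [129, 133, 136, 132, 132, 132, 133, 135, 133, 134, 133, 133, 131, 151], [134, 137, 135, 134, 137, 135, 136, 136, 129, 134, 137, 134, 133, 154], [152, 155, 130, 135, 131, 128, 131, 133, 127, 131, 137, 159, 158, 156]]
```

View pics/m5.png

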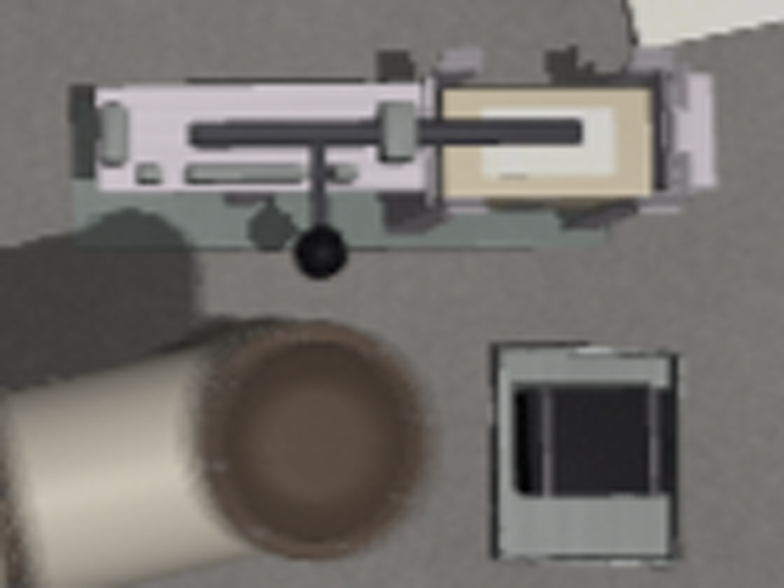

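The bolt is home over the pile: its tip is at (580,131) and the knob sits where it was at the start, level, with nothing touching it. Handing in.

```bash
python3 -c "
from bench import job
print(job.job_done())"
```

```text
the job is handed in; nothing more can be done
None
```

The job is done and handed in at about 43 s. The hand-in reports no verdict, so the checks below are my own.

**What I did:** I drew the bolt, dropped its handle in the open notch, and set the spacer in the steel tray. I then loaded all three cream slide boxes, pressing each one down, and shot the bolt home.

**Last checks (final top image):**
- **Bolt:** the knob was at (535, −132, about 160) mm, within 1 mm of where it was at the start. So the bolt is home and the handle is level in the closed notch.
- **Boxes:** the pile lies flat and centred with its top at about 133 mm, below the bolt's underside at 152 mm. In my last check for boxes, just before closing the bolt, no cream boxes were left on the bench.
- **Spacer:** it lies in the tray, somewhat towards the tray's −y side, and I judged that well within the limits.
- **Bystanders:** I never touched the bottle or beaker, and both stood upright in the last side picture that showed them. I did not check them again at the end.
- **Robot:** it was clear of everything.

**What went wrong on the way:**
- The fingers slipped off the knob twice, once while drawing the bolt and once while closing it. Each time I gripped the knob lower and it held.
- While lowering the handle at the end, the wrist force reached about 30 N, against a limit of 120 N.
- One box was knocked aside early in the run, and I located it again before picking it up.
- The tool tilted by up to about 0.12 rad during the moves, but the boxes still seated flat.

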